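# Load the spring balance's hanger and raise it

## Task

Slide the red slotted weight sideways onto the hanger stem under the spring balance so that it lies flat on the blue weight, stem right at the bottom of its slot, its slot turned to the opposite side from the blue weight's slot (within about 40 degrees). Do not drop or shove it: let it down until you feel that the balance's spring carries all of its weight, and only then let go, so that the hanger does not jump. Then press the black ball of the lifting lever down until it snaps over and holds the loaded balance up by itself; leave the can, the radio, the lighter and the brass weight where they are.

Things in the scene. Friction and masses are not known exactly. Their poses are not given: they have to be found in the camera images.
- red_mid (a point): Red slotted weight to be added, unmarked: a disc 56 mm in diameter, 18 mm thick, anything from 0.15 to 0.5 kg, flat on the desk. This point is its centre, half-way up. z is its axis; +x points along the slot to its open mouth at the rim. The slot, 7.5 mm wide and cut right through, runs from the rim to the centre and ends in a round bottom about the centre; mouth corners broken by 1.5 mm.
- red_slot (a point): Mouth of the red weight's slot: the point on its rim, half-way up, 28 mm along +x from the centre.
- blue_mid (a point): The blue slotted weight, same size as the red one, already lying on the hanger's foot with the stem in its slot. This point is its centre, half-way up; +x points along its slot to the mouth. The mouth may face anywhere in the half that is turned to the robot.
- blue_slot (a point): Mouth of the blue weight's slot: the point on its rim, half-way up.
- seat (a point): Stem axis at the top face of the hanger's brass foot (40 mm in diameter), 75 mm above the desk at the start; z up. The blue weight lies here, so the red one's centre belongs 27 mm above this point. The 6 mm stem rises to the balance's clamp ring, 168 mm above here, which closes its top: weights go on only sideways, and there is no room for a gripper pointing straight down. Latching the lever lifts all this by 14 mm.
- stand: Grey stand, fixed; origin under its base plate (90 mm along x, y -140 to +120 mm, 12 mm thick). At its x = 0: hanger stem at y = -90, 20 mm column at y = +70, reaching 299 mm up. From a 46 mm high clamp block on the column an arm (16 x 14 mm, underside 245 mm up) reaches along y to a 28 mm ring that clamps the spring balance's tube over the stem; tube's top 351 mm up. The robot's side (-x) of the stem is open.
- lever_ball (a point): Centre of the black ball (28 mm in diameter) at the outer end of the steel lifting lever. The lever turns about lever_hinge, the ball 130 mm from it. At the start it is 151 mm above the desk; latched, 99 mm.
- lever_hinge (a point): Centre of the lever's pivot, 125 mm above the desk, at the stand's own x = +32, y = +70 mm, behind the column; the pivot's line is the stand's x axis. The lever points to the stand's +y.
- lever (a joint): Lever angle in rad: 0 up, 0.40 down at its stop. Pressed at the ball it resists with about 11 N at first and less and less on the way down; past about 0.33 its over-centre spring snaps it down by itself and holds it at 0.40. Let go before that and it springs back up. Pressing it raises the balance and its hanger by up to 14 mm.
- can: Green drinks can, 66 mm in diameter, 115 mm tall, standing. To be left alone.
- radio: Black hand-held radio standing on end, 34 x 58 x 105 mm with a 95 mm aerial on top. To be left alone.
- lighter: Red lighter lying flat, 85 x 23 x 13 mm, long along its x. To be left alone.
- brass: Smaller brass slotted weight lying on the desk, 40 mm in diameter, 12 mm thick. Not needed; to be left alone.
- stem_mid (a point): A point on the stem's axis, 82 mm above seat. Pushed sideways at the weights the hanger gives about 0.6 mm per newton and springs back upright. The balance stands 15 N in all, the weights' own included.
- hanger (a joint): How far the hanger has sunk on the balance's spring, in m: 0 at the start with the blue weight on. It sinks 5.6 mm per newton (stiffness 180 N/m), so by 8 to 28 mm under the red weight; if that is let go before the spring carries it, or is pressed lower than that and let go, the hanger bounces.
There are look-alikes about, which are no part of the job. Of the things shaped like the part that bears red_mid, the red one is meant. Of the things shaped like the part that bears blue_mid, the blue one is meant.

How it is judged:
On the way, in this order (a step that is already met when the one before it is completed fails the run):
1. the red weight lies home on the blue one, slots opposite, let go and at rest, the lever still up (horizontal distance between red_mid and seat below 0.002 m and z of red_mid in the frame of seat between 0.0245 and 0.0295 m and x of red_slot in the frame of blue_mid below -0.0205 m and contact force between the fingers and red below 0.1 N and linear speed of red below 0.02 m/s and value of joint lever below 0.05 rad), for 0.3 s.
2. the lever has snapped over (value of joint lever above 0.37 rad), for 0.2 s.
At the end, for the whole second after the job is handed in: The red weight lies flat on the blue one (centre 24.5 to 29.5 mm above the foot's top face), its centre and the blue one's within 2 mm of the stem's axis, the red slot within about 40 degrees of straight opposite the blue slot, nothing moving, and the lever held down by its spring (beyond 0.37 rad) (horizontal distance between each of red_mid, blue_mid and seat below 0.002 m and z of red_mid in the frame of seat between 0.0245 and 0.0295 m and x of red_slot in the frame of blue_mid below -0.0205 m and linear speed of red below 0.02 m/s and value of joint lever above 0.37 rad); the robot touches nothing.
It fails at once if the balance with its hanger takes more than 15 N, the weights included (contact force between anything else and carriage above 15 N).
It fails at once if the hanger jumps down or up on its spring while the lever is still up (faster than 0.07 m/s) (value of joint lever below 0.05 rad and (velocity of joint hanger above 0.07 m/s or velocity of joint hanger below -0.07 m/s)).
It fails at once if the can, the radio, the lighter or the brass weight is moved (distance of any of can, radio, lighter, brass from where it was at the start of the episode above 0.02 m).
It also fails if it takes over 67 s, if anything falls off the work surface, if the arm or the gripper's body presses on something with over 40 N, if the wrist force passes 120 N, or if a joint passes its speed limit or range.

## Robot

A 7-joint arm with a two-finger parallel gripper is mounted at the origin on the work surface. World frame = base frame: x ahead of the robot, y to its left, z up, the work surface at z = 0. Lengths are in m, angles in rad, forces in N, time in s.
With the tool pointing down it reaches from about 0.425 to 0.95 m from the base axis. Payload 4.7 kg.
Tool frame: the origin (TCP) lies at the very end of the fingers, on their centre line; the grasp point (between the pads) lies r.grip_depth behind it (r.grip_depth is the distance from the TCP to the grasp point, in m); z points along the fingers, x is the direction in which the jaws open and shut, and the axes are right-handed (so a half turn about z gives the same grasp; the last joint's range is limited). The gripper opens to 87 mm and grips with 3 to 60 N. Pads are 19 mm wide; open, the fingers measure 117 mm over their backs; the gripper's body (75 mm by 190 mm) begins 51 mm behind the grasp point.
Start: joints at [1.317, 0.469, -0.049, 1.532, 0.024, 1.141, -0.082], TCP at [0.151, -0.658, 0.223] pointing down, gripper open.
Joint ranges: [-2.59, 2.59], [-0.33, 1.99], [-1.39, 1.29], [0.1, 2.45], [-1.04, 4.18], [0.21, 1.99], [-2.66, 2.66]. Speed limits (rad/s): [2.57, 2.57, 3.14, 3.14, 3.14, 3.14, 3.14].

## Interface

Orientations are given as a unit quaternion [x, y, z, w].
In Python, from plant import r gives the robot as it stands.
- The arm moves only by the tool carry_out, never from a script. Its argument "plan" is a list of rows, each an object with "offset": the shift along the world's x, y, z in m, a list of three; "twist": the turn, a rotation vector about the world's x, y, z in rad, a list of three; "fingers": the gripper command: -1 is shut, 1 is fully open, values between are in proportion. A call has 1 to 8 rows; each row shifts and turns the commanded pose from where the row before left it; what a row does not reach is not made up. A row lasts 1/8 s, in which the tool goes at most 62.5 mm and 10.7 degrees, less where a joint would pass 70% of its speed; a pose out of reach is approached as far as the arm can. A call with a gripper value outside its range is refused whole. The fingers move at their own pace and stop on an object; the grip force is fixed at half the most. Time passes only in rows, so rows that do not move let the fingers close. It gives the time, the measured TCP pose, the force and the opening at its end, in the units of the state.
- r.get_obs(): the state, without advancing time (a new reading comes with each control period).
- r.snapshot(name): name is "side" or "top" or "wrist"; returns a dict with "pixels" (400x640x3 uint8, red, green, blue), "fx", "fy", "cx", "cy" (pixels), "dist_coeffs" ([k1, k2, p1, p2, k3] as OpenCV has them; the pictures are not rectified), "pose" (4x4, takes a point from camera to world coordinates). Camera axes: x right, y up, looking along -z (the intrinsics and any distortion apply to the point x, -y, -z); pixel columns grow to the right and rows downward; lengths in m; the calibration is good to about 2 mm. A picture is of the moment at which its call begins. There is no depth.
- r.finish_job(): hands the job in, once; it reports no verdict.
The state is a dict: "clock": time; "qpos": joint angles; "joint_vel": joint speeds; "tau": joint torques, N m; "eef_pos": TCP position; "tcp_rot": TCP orientation; "contact_force": force on the tool from outside, world axes, zero at the start; "ft_torque": the same for the moment, N m; "width": finger opening in m.
Only numpy, scipy, OpenCV 4.12 (cv2) and the standard library are available. Lean on these libraries where they do the work, as an engineer would, in place of code of your own. Each camera call takes 0.05 s, during which the arm holds its last target.

## Working session

There is one attempt and no reset: what is moved stays moved. The work goes in short steps, Python scripts to look and compute and a tool call to move; the robot and the scene stay as the last step left them, time stands still between calls to the robot, and variables do not carry over. Pictures are saved under pics/ and viewed, and the job is handed in when it is done.

Besides the shell and the picture viewer there is one more tool, called after ">>>" by a JSON object that holds its "op" and its "data", one argument or row to a line. carry_out: Moves the arm, as the interface text tells. Its arguments: {"type":"object","properties":{"plan":{"type":"array","items":{"type":"object","properties":{"offset":{"type":"array","items":{"type":"number"}},"twist":{"type":"array","items":{"type":"number"}},"fingers":{"type":"number"}}}}},"required":["plan"]}

```bash
ls; mkdir -p pics
python3 - <<'E'
from plant import r
import cv2
o=r.get_obs(); print(o); print(r.grip_depth)
for n in ["side","top","wrist"]:
    s=r.snapshot(n); cv2.imwrite(f"pics/a_{n}.png",s["pixels"][:,:,::-1])
    print(n,s["fx"],s["fy"],s["cx"],s["cy"],s["dist_coeffs"]); print(s["pose"])
E
```

```text
pics
{'clock': 0.0, 'qpos': array([ 1.31706356,  0.46940806, -0.04860466,  1.53368066,  0.02412697,
        1.14098531, -0.082264  ]), 'joint_vel': array([ 0.0026353 , -0.00047018,  0.00091232,  0.00016295, -0.00151428,
        0.00025646,  0.00088391]), 'tau': array([-7.64094580e-05, -5.07975018e+01, -8.04867502e-02, -2.36157882e+01,
       -6.12293417e-02,  3.79233412e-02,  1.71195284e-04]), 'eef_pos': array([ 0.15036381, -0.65743366,  0.22152758]), 'tcp_rot': array([ 7.81993387e-01, -6.23286006e-01, -7.67744074e-04, -5.55012037e-04]), 'contact_force': array([0.18168242, 0.3188841 , 0.294606  ]), 'ft_torque': array([-0.01272304, -0.00770086, -0.03536622]), 'width': 0.08711528751825816}
0.0187
side 368.510485893389 368.510485893389 324.4224502187544 195.94405485961246 [-0.0392154  0.         0.         0.         0.       ]
[[ 0.98856872  0.07804152 -0.12900158  0.43829074]
 [-0.15060013  0.55183862 -0.82024005 -0.71921349]
 [ 0.00717527  0.83029131  0.55728346  0.64708696]
 [ 0.          0.          0.          1.        ]]
top 370.0980908713079 370.0980908713079 321.10996542835903 197.7013671226171 [-0.02833705  0.          0.          0.          0.        ]
[[ 0.02839023  0.99311024 -0.11369275  0.43346964]
 [-0.99954848  0.02708501 -0.0130089  -0.00360387]
 [-0.0098399   0.11401074  0.99343079  1.15041062]
 [ 0.          0.          0.          1.        ]]
wrist 288.16252141075404 288.16252141075404 319.7477872311157 198.89194448037358 [-0.02483187  0.          0.          0.          0.        ]
[[ 0.22252049  0.93027013  0.29168838  0.23123179]
 [-0.97492433  0.21314919  0.06395286 -0.63920702]
 [-0.0026797  -0.29860492  0.95437305  0.38346357]
 [ 0.          0.          0.          1.        ]]
```

View pics/a_side.png

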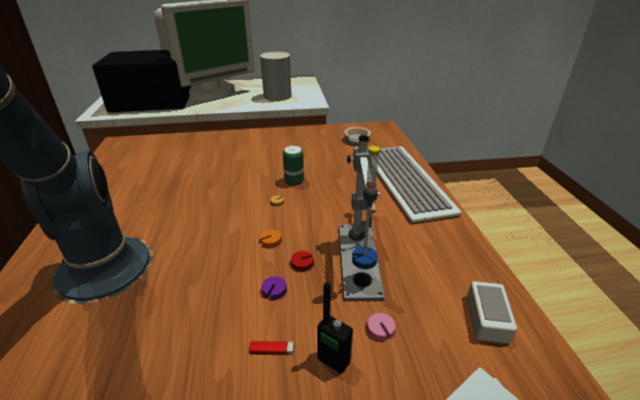

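View pics/a_top.png

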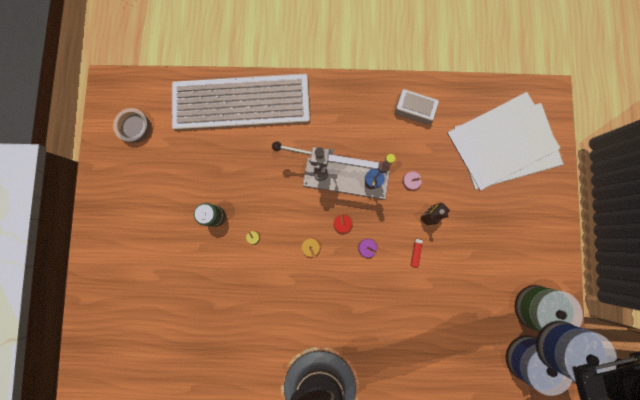

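View pics/a_wrist.png

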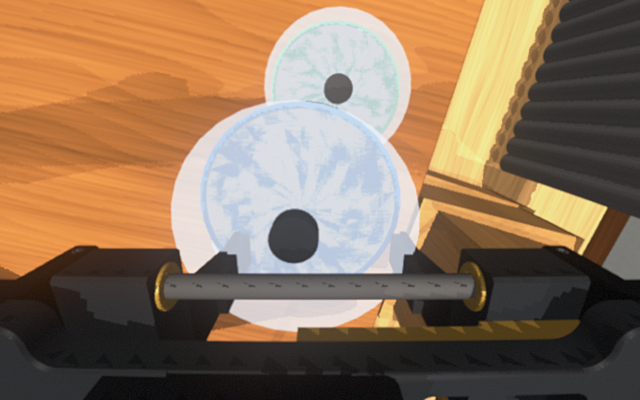

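Top view: the candidates are the red disc (343,225), orange (311,248), purple (368,248), pink (413,181) and the red lighter (417,253). The description picks the red disc at (343,225). The blue weight is at (375,179), the black lever ball at (277,146), the can at (209,214), the radio at (434,214), and the brass weight is probably the small one at (253,238). I'll check these in close crops.

Run:
```python
import cv2,numpy as np
t=cv2.imread("pics/a_top.png"); s=cv2.imread("pics/a_side.png")
a=cv2.resize(t[130:270,235:435],(800,560),interpolation=cv2.INTER_CUBIC)
b=cv2.resize(s[130:310,245:405],(640,720),interpolation=cv2.INTER_CUBIC)[120:]
cv2.imwrite("pics/a_tc.png",a); cv2.imwrite("pics/a_sc.png",b)
```

```text
(no output)
```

View pics/a_tc.png

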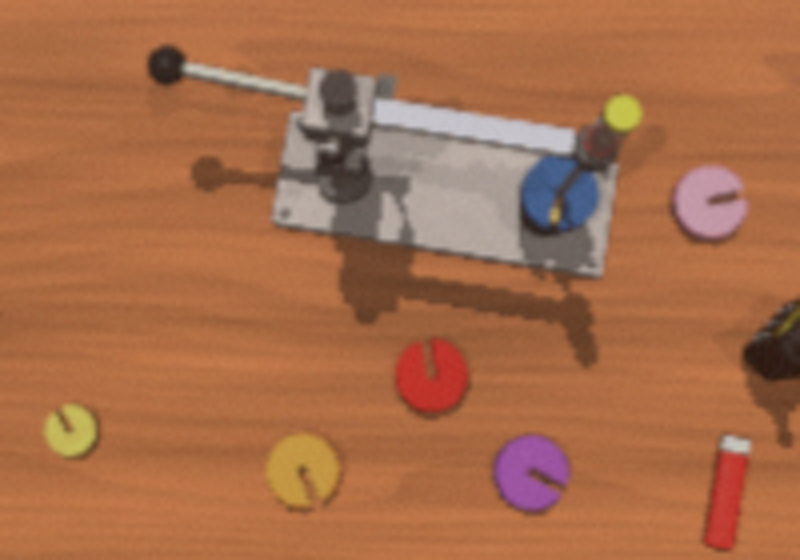

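View pics/a_sc.png

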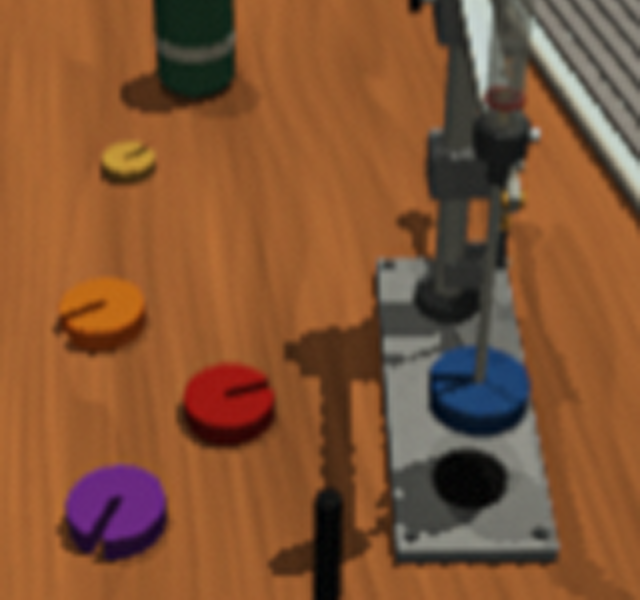

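Red disc (top-crop (432,377)) has its slot pointing up, which is about world +x. The blue disc (560,195) has its mouth toward the robot, at crop (556,213). The brass weight is the small disc at full-top (253,238). Now I'll measure positions.

```bash
cat > h.py <<'E'
import numpy as np,cv2
from plant import r
def snap(n,name):
    s=r.snapshot(n); cv2.imwrite(f"pics/{name}.png",s["pixels"][:,:,::-1]); s["P"]=np.array(s["pose"]); return s
def K(s): return np.array([[s["fx"],0,s["cx"]],[0,s["fy"],s["cy"]],[0,0,1.]])
def ray(s,uv):
    p=cv2.undistortPoints(np.array([[uv]],float),K(s),np.array(s["dist_coeffs"]))[0,0]
    d=s["P"][:3,:3]@np.array([p[0],-p[1],-1.]); return s["P"][:3,3],d/np.linalg.norm(d)
def onz(s,uv,z):
    o,d=ray(s,uv); return o+d*(z-o[2])/d[2]
def tri(s1,u1,s2,u2):
    o1,d1=ray(s1,u1);o2,d2=ray(s2,u2)
    A=np.c_[d1,-d2];t=np.linalg.lstsq(A,o2-o1,rcond=None)[0]
    a=o1+t[0]*d1;b=o2+t[1]*d2; return (a+b)/2,np.linalg.norm(a-b)
def proj(s,X):
    p=s["P"][:3,:3].T@(np.array(X,float)-s["P"][:3,3]); q=np.array([[p[0],-p[1],-p[2]]])
    return cv2.projectPoints(q,np.zeros(3),np.zeros(3),K(s),np.array(s["dist_coeffs"]))[0][0,0]
def blobs(s,lo,hi,mina=20):
    h=cv2.cvtColor(s["pixels"],cv2.COLOR_RGB2HSV); m=cv2.inRange(h,np.array(lo),np.array(hi))
    n,l,st,c=cv2.connectedComponentsWithStats(m); 
    return [(st[i,4],c[i].round(2),st[i,:4],l==i) for i in range(1,n) if st[i,4]>=mina]
E
cat > m1.py <<'E'
from h import *
for n in ["top","side"]:
    s=snap(n,"b_"+n)
    for nm,lo,hi in [("red",(0,200,90),(6,255,255)),("red2",(174,200,90),(180,255,255)),("blue",(100,120,60),(120,255,255)),("blk",(0,0,0),(180,255,30)),("green",(60,80,20),(95,255,255))]:
        for a,c,b,m in blobs(s,lo,hi,15): 
            if 230<c[0]<450 and 100<c[1]<280: print(n,nm,a,c,b,onz(s,c,0.018).round(4))
print([x for x in dir(r) if x[0]!='_'])
E
python3 m1.py
```

```text
top red 19 [337.47 225.11] [335 222   7   7] [ 0.4802 -0.0411  0.018 ]
top blue 91 [370.57 176.02] [366 170  12  16] [ 0.6348 -0.1401  0.018 ]
top blue 51 [379.98 179.37] [377 174   7  12] [ 0.6251 -0.1693  0.018 ]
side red 270 [301.45 258.64] [291 251  23  16] [ 0.4869 -0.0573  0.018 ]
side blue 64 [358.64 250.3 ] [353 247  11   7] [ 0.6322 -0.048   0.018 ]
side blue 230 [366.51 256.95] [353 247  24  17] [ 0.646  -0.0744  0.018 ]
side blk 37 [363.43 138.16] [360 136   8   5] [0.8015 0.596  0.018 ]
side blk 17 [293.76 182.65] [286 181  16   4] [0.4973 0.2969 0.018 ]
side blk 98 [368.97 198.11] [364 191  13  15] [0.7164 0.176  0.018 ]
side blk 69 [357.68 236.22] [349 232  16   8] [0.6421 0.0059 0.018 ]
side blk 198 [361.71 279.52] [353 273  18  14] [ 0.6168 -0.1457  0.018 ]
side green 295 [292.79 161.59] [284 151  18  21] [0.5056 0.4391 0.018 ]
side green 124 [293.6  178.51] [285 174  18  10] [0.4989 0.3228 0.018 ]
['PlanningError', 'finish_job', 'get_obs', 'grip_depth', 'snapshot']
```

>>> {"op": "carry_out", "data": {
  "plan": [
    {"offset": [0.03,0.03,0.04],"twist": [0,0,-0.113],"fingers": 1},
    {"offset": [0.04,0.04,0.02],"twist": [0,0,-0.112],"fingers": 1},
    {"offset": [0.03,0.055,0],"twist": [0,0,0],"fingers": 1},
    {"offset": [0.03,0.055,0],"twist": [0,0,0],"fingers": 1},
    {"offset": [0.03,0.055,0],"twist": [0,0,0],"fingers": 1},
    {"offset": [0.03,0.055,0],"twist": [0,0,0],"fingers": 1},
    {"offset": [0.03,0.055,0],"twist": [0,0,0],"fingers": 1},
    {"offset": [0.02,0.058,0],"twist": [0,0,0],"fingers": 1}
  ]
}}

```text
clock: 1.25
eef_pos: [0.3912, -0.2536, 0.2828]
tcp_rot: [0.707, -0.707, 0.001, -0.0]
contact_force: [-0.1, 0.3, -0.5]
width: 0.0872
```

>>> {"op": "carry_out", "data": {
  "plan": [
    {"offset": [0.005,0.05,0],"twist": [0,0,0],"fingers": 1},
    {"offset": [0,0.05,0],"twist": [0,-0.17,0],"fingers": 1},
    {"offset": [0,0.05,0],"twist": [0,-0.17,0],"fingers": 1},
    {"offset": [0,0.048,-0.02],"twist": [0,-0.17,0],"fingers": 1},
    {"offset": [0,0,-0.04],"twist": [0,-0.17,0],"fingers": 1},
    {"offset": [0,0,-0.04],"twist": [0,-0.193,0],"fingers": 1},
    {"offset": [0,0,0],"twist": [0,0,0],"fingers": 1}
  ]
}}

```text
clock: 2.12
eef_pos: [0.4478, -0.0465, 0.2386]
tcp_rot: [0.67, -0.66, 0.232, -0.249]
contact_force: [-0.6, 0.7, -0.2]
width: 0.087
```

Run:
```python
from h import *
o=r.get_obs();print(o["qpos"].round(3),o["eef_pos"],o["tcp_rot"].round(3))
snap("wrist","c_wrist")
```

```text
[ 0.724 -0.187 -0.568  2.44  -0.908  0.266 -0.612] [ 0.44775075 -0.04645968  0.23855478] [ 0.67  -0.66   0.232 -0.249]
```

View pics/c_wrist.png

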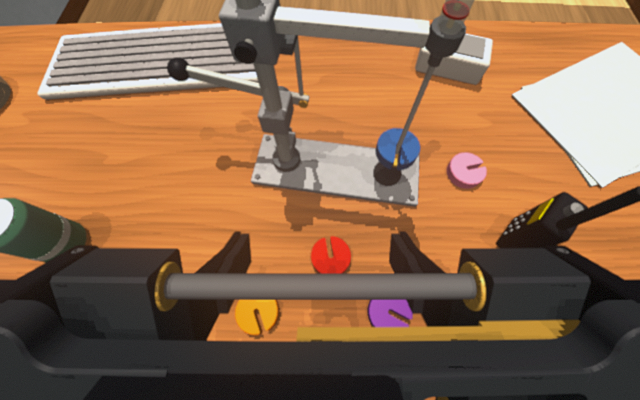

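Wrist view: red at (330,255) with its slot up, blue at (397,147) with its mouth toward the robot at (396,162). The ball is at (178,69) and the stem foot at about (397,150). The arm is near its elbow limit here, but it should do better lower and further out. Measuring from this view.

```bash
cat > m2.py <<'E'
from h import *
import sys
tag=sys.argv[1]
s=snap("wrist",tag)
def disc(s,m,z,R=.028):
    # contour of blob (incl. visible side); fit circle R to top-plane-projected far-edge points
    cs=max(cv2.findContours(m.astype(np.uint8),cv2.RETR_EXTERNAL,cv2.CHAIN_APPROX_NONE)[0],key=cv2.contourArea)[:,0]
    return np.array([onz(s,p,z)[:2] for p in cs])
from scipy.optimize import least_squares
h=cv2.cvtColor(s["pixels"],cv2.COLOR_RGB2HSV)
for nm,lo,hi,z in [("red",(0,180,60),(8,255,255),.018),("blue",(98,100,40),(122,255,255),.093)]:
    m=cv2.inRange(h,lo,hi)
    n,l,st,c=cv2.connectedComponentsWithStats(m); i=1+np.argmax(st[1:,4])
    m=(l==i); P=disc(s,m,z)
    f=lambda c:np.hypot(P[:,0]-c[0],P[:,1]-c[1])-.028
    c0=least_squares(f,P.mean(0),loss="soft_l1",f_scale=.001)
    print(nm,st[i],c[i].round(1),"ctr",c0.x.round(4),"free R",least_squares(lambda c:np.hypot(P[:,0]-c[0],P[:,1]-c[1])-c[2],[*P.mean(0),.028],loss="soft_l1",f_scale=.001).x.round(4), "extent",np.ptp(P,0).round(4))
    x,y,w,hh=st[i,:4]; a=s["pixels"][max(0,y-8):y+hh+8,max(0,x-8):x+w+8,::-1]
    cv2.imwrite(f"pics/{tag}_{nm}.png",cv2.resize(a,None,fx=8,fy=8,interpolation=cv2.INTER_CUBIC)); print("crop origin",x-8,y-8)
E
python3 m2.py d1
```

```text
red [ 311  237   41   36 1138] [331.2 256.1] ctr [ 0.4865 -0.0563] free R [ 0.4873 -0.0565  0.0264] extent [0.0492 0.0555]
crop origin 303 229
blue [378 130  25  34 514] [389.4 144.6] ctr [ 0.6159 -0.1453] free R [ 0.6197 -0.1337  0.0198] extent [0.0509 0.0339]
crop origin 370 122
```

View pics/d1_blue.png

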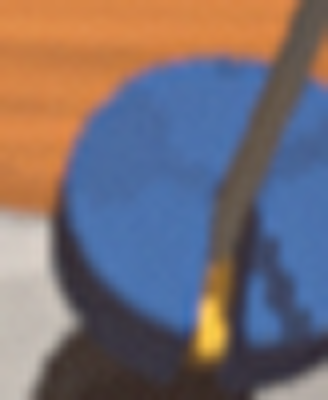

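View pics/d1_red.png

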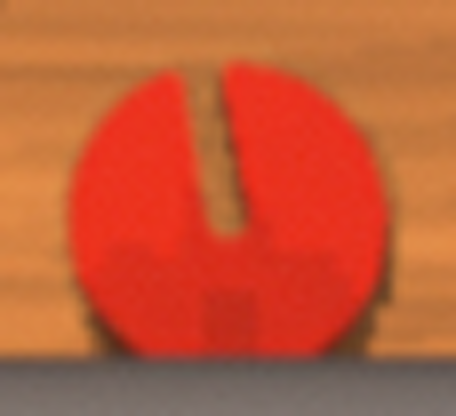

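```bash
cat > m3.py <<'E'
from h import *
s=r.snapshot("wrist"); s["P"]=np.array(s["pose"])
t=r.snapshot("top"); t["P"]=np.array(t["pose"])
sd=r.snapshot("side"); sd["P"]=np.array(sd["pose"])
a=onz(s,(328.6,237.5),.018);b=onz(s,(331.6,258.4),.018);print("red mouth,bottom",a,b,np.degrees(np.arctan2(*(a-b)[1::-1])))
a=onz(s,(370+215/8,122+345/8),.093);b=onz(s,(370+235/8,122+215/8),.093);print("blue mouth, ctr",a,b,np.degrees(np.arctan2(*(a-b)[1::-1])))
# blue left/top/etc
for n,S in [("top",t),("side",sd)]:
    h=cv2.cvtColor(S["pixels"],cv2.COLOR_RGB2HSV); m=cv2.inRange(h,(98,90,40),(122,255,255)); 
    m[:100]=0;m[300:]=0;m[:,:340]=0;m[:,400:]=0
    y,x=np.nonzero(m); print(n,"blue bbox",x.min(),x.max(),y.min(),y.max(), onz(S,((x.min()+x.max())/2,(y.min()+y.max())/2),.09))
    print("ball")
print("ball tri",tri(s,(178.5,69),t,(277,146)))
print("ball top @.151",onz(t,(277,146),.151),onz(s,(178.5,69),.151))
E
python3 m3.py
python3 - <<'E'
import cv2
t=cv2.imread("pics/b_side.png")[225:300,330:400]; cv2.imwrite("pics/e1.png",cv2.resize(t,None,fx=8,fy=8,interpolation=cv2.INTER_CUBIC))
w=cv2.imread("pics/d1.png")[0:210,150:480]; cv2.imwrite("pics/e2.png",cv2.resize(w,None,fx=2.4,fy=2.4,interpolation=cv2.INTER_CUBIC))
E
```

```text
red mouth,bottom [ 0.51435041 -0.05252333  0.018     ] [ 0.48476162 -0.0570363   0.018     ] 8.672084212317177
blue mouth, ctr [ 0.59085083 -0.13792604  0.093     ] [ 0.61516897 -0.14313403  0.093     ] 167.91208696438136
top blue bbox 366 383 169 186 [ 0.61799704 -0.14283235  0.09      ]
ball
side blue bbox 353 376 246 268 [ 0.6178107 -0.147696   0.09     ]
ball
ball tri (array([0.68650867, 0.13533832, 0.15734901]), np.float64(0.0013969036244819895))
ball top @.151 [0.6885368  0.13565542 0.151     ] [0.6928603  0.14040877 0.151     ]
```

View pics/e1.png

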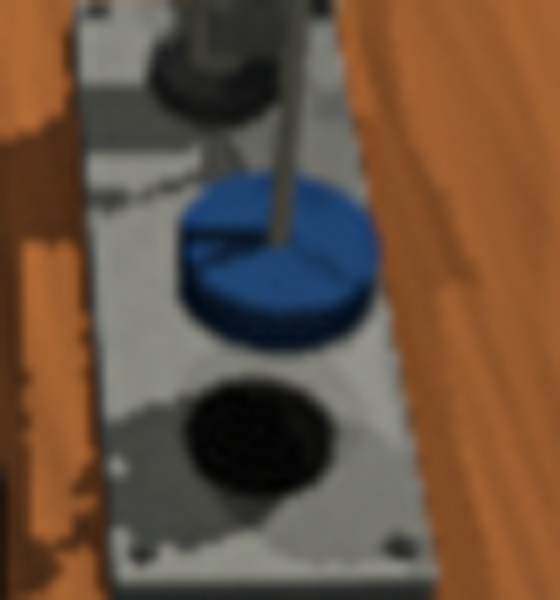

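View pics/e2.png

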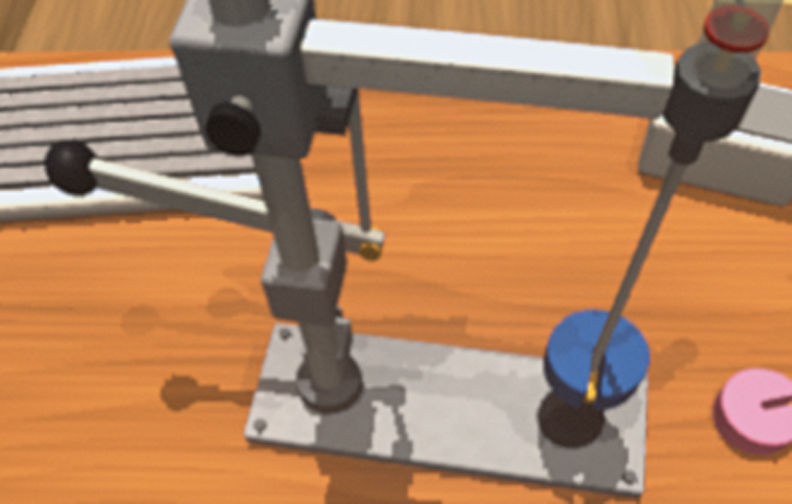

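Stem at about (0.616,-0.144), with the blue mouth at about 168°. Red centre is (0.486,-0.057), slot at about 9°. Descending behind red.

>>> {"op": "carry_out", "data": {
  "plan": [
    {"offset": [0.0,-0.003,-0.04],"twist": [0,0,0],"fingers": 1},
    {"offset": [0.0,-0.003,-0.04],"twist": [0,0,0],"fingers": 1},
    {"offset": [0.0,-0.004,-0.04],"twist": [0,-0.04,0],"fingers": 1},
    {"offset": [0.0,0,-0.04],"twist": [0,-0.05,0],"fingers": 1},
    {"offset": [0,0,0],"twist": [0,0,0],"fingers": 1}
  ]
}}

```text
clock: 3.0
eef_pos: [0.4497, -0.067, 0.191]
tcp_rot: [0.68, -0.663, 0.209, -0.233]
contact_force: [0.1, 1.1, 0.5]
width: 0.0869
```

```bash
cat > st.py <<'E'
from h import *
from scipy.spatial.transform import Rotation as R
o=r.get_obs();M=R.from_quat(o["tcp_rot"]).as_matrix()
print(o["clock"],o["qpos"].round(3),o["eef_pos"].round(4),"F",o["contact_force"].round(2),"w",o["width"])
print("x",M[:,0].round(3),"y",M[:,1].round(3),"z",M[:,2].round(3),"theta",np.degrees(np.arcsin(-M[2,2])).round(1),"az",np.degrees(np.arctan2(M[1,2],M[0,2])).round(1),"jaw az",np.degrees(np.arctan2(M[1,0],M[0,0])).round(1))
E
python3 st.py
```

```text
3.0 [ 0.965 -0.049 -0.772  2.446 -1.041  0.212 -0.389] [ 0.4497 -0.067   0.191 ] F [0.11 1.1  0.55] w 0.08693583256202957
x [ 0.034 -0.999 -0.025] y [-0.805 -0.013 -0.593] z [ 0.593  0.041 -0.804] theta 53.6 az 3.9 jaw az -88.0
```

The arm is hitting joint limits (j4, j5, j6). I'll fit a kinematic model from the readings so I can choose a better posture.

```bash
cat > kin.py <<'E'
import numpy as np
from scipy.spatial.transform import Rotation as R
from scipy.optimize import least_squares
D=[([1.31706356,0.46940806,-0.04860466,1.53368066,0.02412697,1.14098531,-0.082264],[0.15036,-0.65743,0.22153],[0.781993,-0.623286,-0.00076774,-0.000555]),
([0.724,-0.187,-0.568,2.44,-0.908,0.266,-0.612],[0.44775,-0.04646,0.23855],[0.67,-0.66,0.232,-0.249]),
([0.965,-0.049,-0.772,2.446,-1.041,0.212,-0.389],[0.4497,-0.067,0.191],[0.68,-0.663,0.209,-0.233])]
def rz(a):return R.from_euler('z',a).as_matrix()
def ry(a):return R.from_euler('y',a).as_matrix()
def fk(q,p):
    h0,a1,L1,a2,a3,L2,a4,L3,off1,off7=p
    s1,s3,s5,s7=SG
    T=rz(s1*q[0]+off1);x=np.array([0,0,h0])+T@[a1,0,0]
    T=T@ry(q[1]);x=x+T@[0,0,L1]
    T=T@rz(s3*q[2]);x=x+T@[a2,0,0]
    T=T@ry(q[3]);x=x+T@[a3,0,L2]
    T=T@rz(s5*q[4])
    T=T@ry(q[5]);x=x+T@[a4,0,L3]
    T=T@rz(s7*q[6]+off7)
    return x,T
SG=[-1,-1,-1,-1]
PR=np.array([.34,0,.42,0,0,.4,0,.3,0,np.pi])
def res(p):
    o=[]
    for q,x,k in D:
        X,T=fk(q,p); o+=list((X-x)*10); o+=list((R.from_matrix(T).inv()*R.from_quat(k)).as_rotvec())
    return np.array(o+list((p-PR)*.003))
def fit():
    global SG
    import itertools
    best=None
    for sg in itertools.product([-1,1],repeat=4):
        SG=list(sg)
        for o7 in (0,np.pi,1.57,-1.57):
            s=least_squares(res,PR+np.array([0]*9+[o7]))
            if best is None or s.cost<best[0]-1e-9: best=(s.cost,list(sg),s.x)
    SG=best[1]; return best
if __name__=="__main__":
    from plant import r
    o=r.get_obs(); D.append((o["qpos"],o["eef_pos"],o["tcp_rot"]))
    b=fit(); print(b[0],b[1],b[2].round(4)); print(res(b[2]).round(4))
E
python3 kin.py
```

```text
0.0023522797377686045 [-1, -1, -1, -1] [ 0.2741 -0.0184  0.562  -0.0162  0.033   0.4891 -0.0236  0.3264 -0.0634
  3.0885]
[ 0.0099  0.0024  0.0002 -0.0001  0.     -0.0103  0.0024  0.0049 -0.0001
  0.0011 -0.0408  0.005  -0.0024 -0.0002 -0.0009  0.0006 -0.0363  0.0032
  0.     -0.0039  0.0008 -0.0006 -0.0376  0.0021 -0.0002 -0.0001  0.0004
 -0.      0.0001  0.0003 -0.0001  0.0001 -0.0002 -0.0002]
```

```bash
cat > kin2.py <<'E'
from kin import *
import kin, itertools
from plant import r
o=r.get_obs(); D=kin.D+[(o["qpos"],o["eef_pos"],o["tcp_rot"])]
best=[]
def T_(q,sg,of):
    T=np.eye(3)
    for i in range(7): T=T@(rz if i%2==0 else ry)(sg[i]*q[i]+of[i])
    return T
for sg in itertools.product([-1,1],repeat=7):
  if sg[1]<0: continue
  for of in itertools.product([0,np.pi],repeat=2):
    for o4 in (0,np.pi/2,-np.pi/2,np.pi):
     for o6 in (0,np.pi/2,-np.pi/2,np.pi):
      for o1,o7 in itertools.product([0],[0,np.pi,np.pi/2,-np.pi/2]):
        OF=[o1,0,of[0],o4,of[1],o6,o7]
        e=[(R.from_matrix(T_(q,sg,OF)).inv()*R.from_quat(k)).magnitude() for q,x,k in D]
        best.append((max(e),sg,np.round(OF,2),np.round(e,4)))
best.sort(key=lambda b:b[0])
for b in best[:8]: print(b)
E
python3 kin2.py
```

```text
(0.0020707888849385565, (-1, 1, -1, 1, 1, 1, -1), array([0.  , 0.  , 0.  , 3.14, 0.  , 3.14, 3.14]), array([0.    , 0.0013, 0.0021, 0.    ]))
(0.0020707888849386554, (-1, 1, -1, 1, 1, -1, -1), array([0.  , 0.  , 0.  , 3.14, 3.14, 3.14, 0.  ]), array([0.    , 0.0013, 0.0021, 0.    ]))
(0.0020707888849389225, (-1, 1, -1, 1, -1, -1, -1), array([0.  , 0.  , 0.  , 0.  , 3.14, 0.  , 0.  ]), array([0.    , 0.0013, 0.0021, 0.    ]))
(0.002070788884938934, (-1, 1, -1, -1, -1, 1, -1), array([0.  , 0.  , 3.14, 0.  , 3.14, 0.  , 3.14]), array([0.    , 0.0013, 0.0021, 0.    ]))
(0.0020707888849390223, (-1, 1, -1, 1, -1, 1, -1), array([0.  , 0.  , 0.  , 0.  , 0.  , 0.  , 3.14]), array([0.    , 0.0013, 0.0021, 0.    ]))
(0.0020707888849390756, (-1, 1, -1, -1, 1, 1, -1), array([0.  , 0.  , 3.14, 3.14, 3.14, 3.14, 3.14]), array([0.    , 0.0013, 0.0021, 0.    ]))
(0.002070788884939312, (-1, 1, -1, -1, 1, -1, -1), array([0.  , 0.  , 3.14, 3.14, 0.  , 3.14, 0.  ]), array([0.    , 0.0013, 0.0021, 0.    ]))
(0.0020707888849393484, (-1, 1, -1, -1, -1, -1, -1), array([0.  , 0.  , 3.14, 0.  , 0.  , 0.  , 0.  ]), array([0.    , 0.0013, 0.0021, 0.    ]))
```

```bash
cat > kin.py <<'E'
import numpy as np
from scipy.spatial.transform import Rotation as R
from scipy.optimize import least_squares
D=[([1.31706356,0.46940806,-0.04860466,1.53368066,0.02412697,1.14098531,-0.082264],[0.15036,-0.65743,0.22153]),
([0.724,-0.187,-0.568,2.44,-0.908,0.266,-0.612],[0.44775,-0.04646,0.23855])]
from plant import r
o=r.get_obs(); D.append((o["qpos"],o["eef_pos"]))
def rz(a):
    c,s=np.cos(a),np.sin(a);return np.array([[c,-s,0],[s,c,0],[0,0,1]])
def ry(a):
    c,s=np.cos(a),np.sin(a);return np.array([[c,0,s],[0,1,0],[-s,0,c]])
LO=np.array([-2.59,-0.33,-1.39,0.1,-1.04,0.21,-2.66]);HI=np.array([2.59,1.99,1.29,2.45,4.18,1.99,2.66])
def fk(q,p):
    h0,a1,L1,a2,L2,a3,a4,L3=p
    T=rz(-q[0]);x=np.array([0,0,h0])+T@[a1,0,0]
    T=T@ry(q[1]);x=x+T@[0,0,L1]
    T=T@rz(-q[2]);x=x+T@[a2,0,0]
    T=T@ry(q[3]);x=x+T@[a3,0,L2]
    T=T@rz(-q[4])@ry(q[5]);x=x+T@[a4,0,L3]
    return x,T@rz(np.pi-q[6])
PR=np.array([.34,0,.42,0,.4,0,0,.3])
W=np.array([.3,1,.3,1,.3,1,1,.3])*.01
def fit():
    s=least_squares(lambda p:np.array([c for q,x in D for c in (fk(q,p)[0]-x)]+list((p-PR)*W)),PR)
    return s.x
P=fit()
if __name__=="__main__":
    print(P.round(4)); 
    for q,x in D: print((fk(q,P)[0]-x).round(4))
E
python3 kin.py
```

```text
[ 0.4368 -0.0828  1.1624 -0.6064  0.5505  0.0858 -0.3092  1.2165]
[0.0319 0.0098 0.0007]
[ 0.0042  0.013  -0.0033]
[-0.0039 -0.0112  0.0026]
```

```bash
cat > ori.py <<'E'
import numpy as np
from scipy.spatial.transform import Rotation as R
from scipy.optimize import least_squares
def rz(a):
    c,s=np.cos(a),np.sin(a);return np.array([[c,-s,0],[s,c,0],[0,0,1]])
def ry(a):
    c,s=np.cos(a),np.sin(a);return np.array([[c,0,s],[0,1,0],[-s,0,c]])
def tgt(th,az):
    th,az=np.radians([th,az]);d=np.array([np.cos(az),np.sin(az),0]);u=np.array([0,0,1.])
    z=np.cos(th)*d-np.sin(th)*u;y=-np.sin(th)*d-np.cos(th)*u
    return np.c_[np.cross(y,z),y,z]
for th in (40,45,50):
  for az in (0,-20,-30,-45,-60):
    row=[]
    for phi in (2.2,2.4,2.6):
        M=(ry(phi)).T@tgt(th,az)   # = rz(-q5)ry(q6)rz(pi-q7)
        a,b,c=R.from_matrix(M).as_euler('ZYZ')
        for s in (0,1):
            if s: a,b,c=a+np.pi,-b,c+np.pi
            if b<0: continue
            w=lambda v:(v+1.04)%(2*np.pi)-1.04
            row.append((round(w(-a),2),round(b,2),round((np.pi-c+np.pi)%(2*np.pi)-np.pi,2)))
    print(th,az,row)
E
python3 ori.py
```

```text
40 0 [(np.float64(0.0), np.float64(0.07), np.float64(-1.57)), (np.float64(3.14), np.float64(0.13), np.float64(1.57)), (np.float64(3.14), np.float64(0.33), np.float64(1.57))]
40 -20 [(np.float64(1.22), np.float64(0.28), np.float64(-3.01)), (np.float64(1.92), np.float64(0.28), np.float64(2.55)), (np.float64(2.4), np.float64(0.4), np.float64(2.04))]
40 -30 [(np.float64(1.25), np.float64(0.42), np.float64(3.14)), (np.float64(1.71), np.float64(0.4), np.float64(2.63)), (np.float64(2.13), np.float64(0.47), np.float64(2.18))]
40 -45 [(np.float64(1.22), np.float64(0.62), np.float64(3.0)), (np.float64(1.51), np.float64(0.57), np.float64(2.65)), (np.float64(1.81), np.float64(0.59), np.float64(2.28))]
40 -60 [(np.float64(1.15), np.float64(0.81), np.float64(2.88)), (np.float64(1.35), np.float64(0.75), np.float64(2.61)), (np.float64(1.57), np.float64(0.73), np.float64(2.31))]
45 0 [(np.float64(0.0), np.float64(0.16), np.float64(-1.57)), (np.float64(3.14), np.float64(0.04), np.float64(1.57)), (np.float64(3.14), np.float64(0.24), np.float64(1.57))]
45 -20 [(np.float64(0.93), np.float64(0.31), np.flo
[... 829 characters left out ...]
0 [(np.float64(0.69), np.float64(0.35), np.float64(-2.51)), (np.float64(1.25), np.float64(0.23), np.float64(-3.09)), (np.float64(2.08), np.float64(0.25), np.float64(2.35))]
50 -30 [(np.float64(0.83), np.float64(0.45), np.float64(-2.77)), (np.float64(1.25), np.float64(0.35), np.float64(3.07)), (np.float64(1.82), np.float64(0.34), np.float64(2.46))]
50 -45 [(np.float64(0.91), np.float64(0.61), np.float64(-3.04)), (np.float64(1.19), np.float64(0.51), np.float64(2.92)), (np.float64(1.56), np.float64(0.47), np.float64(2.5))]
50 -60 [(np.float64(0.91), np.float64(0.78), np.float64(3.04)), (np.float64(1.1), np.float64(0.67), np.float64(2.79)), (np.float64(1.36), np.float64(0.61), np.float64(2.47))]
```

Plan: untilt, yaw about 146°, then tilt with the tool azimuth at about -32°, so that j5 and j6 stay mid-range.

>>> {"op": "carry_out", "data": {
  "plan": [
    {"offset": [0.01,0,0.01],"twist": [0,0.15,0],"fingers": 1},
    {"offset": [0.01,0,0.01],"twist": [0,0.16,0],"fingers": 1},
    {"offset": [0.01,0,0],"twist": [0,0.16,0],"fingers": 1},
    {"offset": [0.01,0,0],"twist": [0,0.16,0],"fingers": 1},
    {"offset": [0.01,0,0],"twist": [0,0,0.182],"fingers": 1},
    {"offset": [0,0,0],"twist": [0,0,0.182],"fingers": 1},
    {"offset": [0,0,0],"twist": [0,0,0.182],"fingers": 1},
    {"offset": [0,0,0],"twist": [0,0,0.182],"fingers": 1}
  ]
}}

```text
clock: 4.0
eef_pos: [0.4884, -0.0428, 0.1983]
tcp_rot: [0.914, -0.384, -0.003, -0.133]
contact_force: [-0.8, -0.4, -0.4]
width: 0.087
```

>>> {"op": "carry_out", "data": {
  "plan": [
    {"offset": [0,0,0],"twist": [0,0,0.182],"fingers": 1},
    {"offset": [0,0,0],"twist": [0,0,0.182],"fingers": 1},
    {"offset": [0,0,0],"twist": [0,0,0.182],"fingers": 1},
    {"offset": [0,0,0],"twist": [0,0,0.182],"fingers": 1},
    {"offset": [0,0,0],"twist": [0,0,0.182],"fingers": 1},
    {"offset": [0,0,0],"twist": [0,0,0.182],"fingers": 1},
    {"offset": [0,0,0],"twist": [0,0,0.182],"fingers": 1},
    {"offset": [0,0,0],"twist": [0,0,0.182],"fingers": 1}
  ]
}}

```text
clock: 5.0
eef_pos: [0.4887, -0.0427, 0.1978]
tcp_rot: [0.938, 0.321, -0.092, -0.097]
contact_force: [-0.9, 0.1, -0.5]
width: 0.087
```

```bash
python3 st.py
```

```text
5.0 [ 0.938  0.673 -1.277  1.786  0.455  1.368  0.184] [ 0.4887 -0.0427  0.1978] F [-0.86  0.12 -0.49] w 0.0869714719901667
x [ 0.777  0.619 -0.11 ] y [ 0.583 -0.775 -0.241] z [-0.235  0.124 -0.964] theta 74.6 az 152.2 jaw az 38.5
```

```bash
cat > go.py <<'E'
from h import *
import sys
from scipy.spatial.transform import Rotation as R
x,y,z,th,az=map(float,sys.argv[1:6])
th,az=np.radians([th,az]);d=np.array([np.cos(az),np.sin(az),0]);u=np.array([0,0,1.])
Z=np.cos(th)*d-np.sin(th)*u;Y=np.sin(th)*d+np.cos(th)*u
T=R.from_matrix(np.c_[np.cross(Y,Z),Y,Z]); o=r.get_obs(); C=R.from_quat(o["tcp_rot"])
v=(T*C.inv()).as_rotvec(); n=max(np.linalg.norm(v)/.186,0)
print("rotvec",v.round(4),"rows>=",round(n,2),"per 5:",(v/5).round(4),"per 8",(v/8).round(4),"off",(np.array([x,y,z])-o["eef_pos"]).round(4))
E
python3 go.py 0.47 -0.045 0.12 48 -32
```

```text
rotvec [-0.5785 -0.8016  0.3657] rows>= 5.67 per 5: [-0.1157 -0.1603  0.0731] per 8 [-0.0723 -0.1002  0.0457] off [-0.0187 -0.0023 -0.0778]
```

>>> {"op": "carry_out", "data": {
  "plan": [
    {"offset": [0,0,0],"twist": [-0.0723,-0.1002,0.0457],"fingers": 1},
    {"offset": [0,0,0],"twist": [-0.0723,-0.1002,0.0457],"fingers": 1},
    {"offset": [0,0,0],"twist": [-0.0723,-0.1002,0.0457],"fingers": 1},
    {"offset": [0,0,-0.01],"twist": [-0.0723,-0.1002,0.0457],"fingers": 1},
    {"offset": [0,0,-0.02],"twist": [-0.0723,-0.1002,0.0457],"fingers": 1},
    {"offset": [0,0,-0.02],"twist": [-0.0723,-0.1002,0.0457],"fingers": 1},
    {"offset": [-0.01,0,-0.02],"twist": [-0.0723,-0.1002,0.0457],"fingers": 1},
    {"offset": [-0.01,0,-0.01],"twist": [-0.0723,-0.1002,0.0457],"fingers": 1}
  ]
}}

```text
clock: 6.0
eef_pos: [0.4735, -0.046, 0.1199]
tcp_rot: [0.826, 0.454, 0.144, 0.301]
contact_force: [-0.8, 1.2, -3.7]
width: 0.087
```

```bash
python3 st.py; python3 go.py 0.47 -0.045 0.06 48 -32; python3 kin.py
```

```text
6.0 [ 0.735  0.501 -1.282  2.431  1.572  1.041 -0.673] [ 0.4735 -0.046   0.1199] F [-0.78  1.16 -3.66] w 0.08701879850591979
x [ 0.547  0.837 -0.035] y [ 0.664 -0.407  0.627] z [ 0.51  -0.366 -0.778] theta 51.1 az -35.7 jaw az 56.8
rotvec [ 0.0004 -0.0648  0.0213] rows>= 0.37 per 5: [ 0.0001 -0.013   0.0043] per 8 [ 0.     -0.0081  0.0027] off [-0.0035  0.001  -0.0599]
[ 0.19    0.0427  0.5374 -0.0177  0.4163 -0.0084 -0.0218  0.2882]
[0.0383 0.0117 0.0009]
[-0.0016 -0.0016 -0.0013]
[ 0.0021 -0.0004  0.0004]
```

>>> {"op": "carry_out", "data": {
  "plan": [
    {"offset": [0,0,-0.02],"twist": [0,0,0],"fingers": 1},
    {"offset": [0,0,-0.02],"twist": [0,0,0],"fingers": 1},
    {"offset": [-0.008,0.005,-0.02],"twist": [0,-0.06,0.02],"fingers": 1},
    {"offset": [0,0,0],"twist": [0,0,0],"fingers": 1}
  ]
}}

```text
clock: 6.5
eef_pos: [0.4903, -0.031, 0.0598]
tcp_rot: [0.825, 0.452, 0.161, 0.299]
contact_force: [-0.2, 0.3, -1.0]
width: 0.0868
```

```bash
python3 st.py; python3 m2.py f1; python3 -c "
from h import *
snap('top','f1_top');snap('side','f1_side')"
```

```text
6.5 [ 0.689  0.908 -1.382  2.446  1.79   1.425 -0.797] [ 0.4903 -0.031   0.0598] F [-0.2   0.3  -0.98] w 0.08681865954285665
x [ 0.539  0.842 -0.005] y [ 0.65  -0.412  0.638] z [ 0.535 -0.347 -0.77 ] theta 50.3 az -33.0 jaw az 57.4
red [ 251  158   76   61 3794] [288.7 188. ] ctr [ 0.4783 -0.0486] free R [ 0.4781 -0.0496  0.0334] extent [0.0693 0.0651]
crop origin 243 150
blue [270 326  27  16 174] [285.  336.7] ctr [ 0.5944 -0.115 ] free R [250.2722 243.3752 348.7666] extent [0.0723 0.0781]
crop origin 262 318
```

View pics/f1.png

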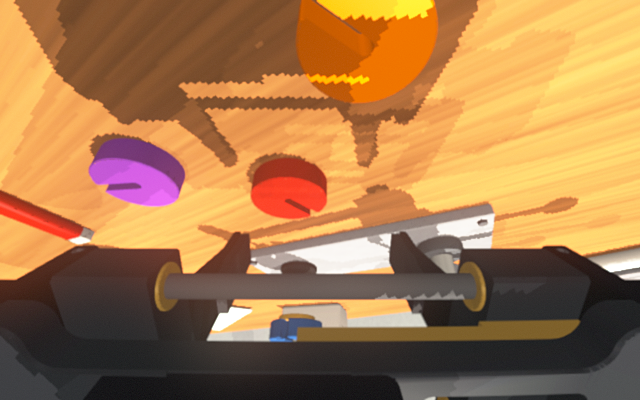

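View pics/f1_side.png

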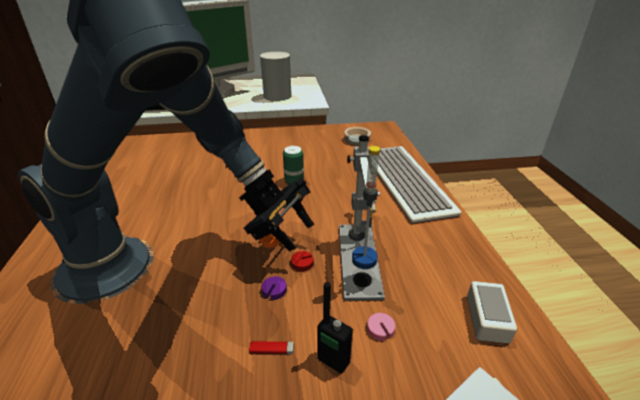

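View pics/f1_top.png

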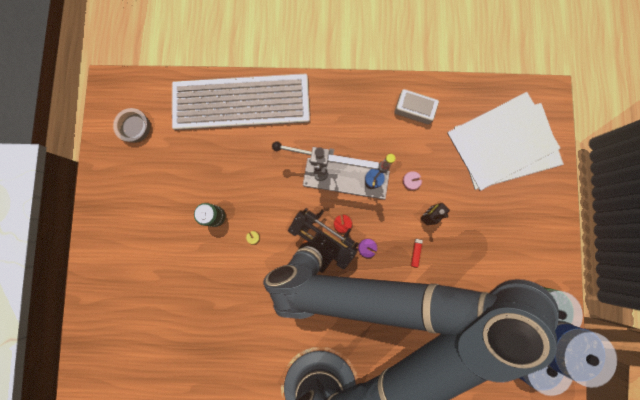

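The side view shows the gripper beside red at (302,260) with its fingers over it. The top view has the elbow far to the right over the discs at (515,340), clear of the radio. Now I'll straddle red and descend vertically.

>>> {"op": "carry_out", "data": {
  "plan": [
    {"offset": [0.0,-0.015,0.0],"twist": [0,0,0],"fingers": 1},
    {"offset": [0.0,-0.014,-0.01],"twist": [0,0,0],"fingers": 1},
    {"offset": [0,0,0],"twist": [0,0,0],"fingers": 1}
  ]
}}

```text
clock: 7.02
eef_pos: [0.4975, -0.0629, 0.0567]
tcp_rot: [0.824, 0.449, 0.161, 0.304]
contact_force: [0.5, 0.1, -0.1]
width: 0.087
```

```bash
python3 st.py; python3 m2.py g1
```

```text
7.025 [ 0.774  0.936 -1.383  2.446  1.848  1.421 -0.741] [ 0.4975 -0.0629  0.0567] F [ 0.52  0.11 -0.07] w 0.08698612001284894
x [ 0.545  0.839 -0.009] y [ 0.643 -0.411  0.646] z [ 0.538 -0.358 -0.763] theta 49.7 az -33.6 jaw az 57.0
red [ 278  136   85   71 4857] [319.9 171.4] ctr [ 0.4783 -0.0503] free R [ 0.4786 -0.0514  0.0324] extent [0.068  0.0619]
crop origin 270 128
blue [312 316  33  10 273] [327.2 321.2] ctr [ 0.5228 -0.0992] free R [ 0.5329 -0.0815  0.0157] extent [0.0394 0.0297]
crop origin 304 308
```

View pics/g1.png

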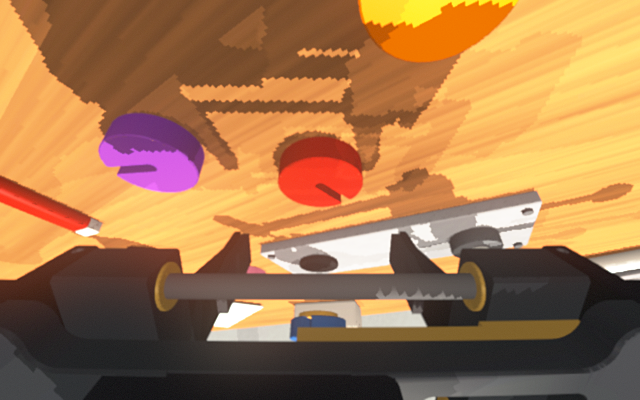

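>>> {"op": "carry_out", "data": {
  "plan": [
    {"offset": [-0.004,0.002,-0.015],"twist": [0,0,0],"fingers": 1},
    {"offset": [-0.004,0,-0.015],"twist": [0,0,0],"fingers": 1},
    {"offset": [0,0,0],"twist": [0,0,0],"fingers": 1}
  ]
}}

```text
clock: 7.45
eef_pos: [0.4984, -0.057, 0.0261]
tcp_rot: [0.826, 0.451, 0.158, 0.301]
contact_force: [-1.1, -0.3, -0.1]
width: 0.0873
```

```bash
python3 st.py
python3 - <<'E'
from h import *
s=snap("wrist","g2")
E
```

```text
7.45 [ 0.746  1.079 -1.384  2.446  1.916  1.54  -0.751] [ 0.4984 -0.057   0.0261] F [-1.08 -0.29 -0.14] w 0.08725328449251768
x [ 0.544  0.839 -0.011] y [ 0.649 -0.413  0.639] z [ 0.532 -0.355 -0.769] theta 50.3 az -33.7 jaw az 57.0
```

View pics/g2.png

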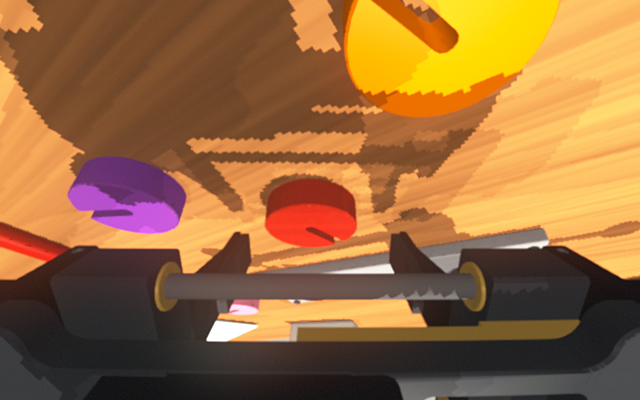

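```bash
python3 - <<'E'
from h import *
s=r.snapshot("wrist"); s["P"]=np.array(s["pose"])
o=r.get_obs()
print("tcp px",proj(s,o["eef_pos"]))
for c in [(.487,-.057),(.491,-.052),(.483,-.060)]:
    print(c,[proj(s,(c[0]+.028*np.cos(a),c[1]+.028*np.sin(a),.018)).round(0).tolist() for a in np.arange(0,6.28,np.pi/2)],proj(s,(*c,.018)).round(1))
E
python3 - <<'E'
import cv2
a=cv2.imread("pics/g2.png")[160:270,210:430]; cv2.imwrite("pics/g2c.png",cv2.resize(a,None,fx=3.6,fy=3.6,interpolation=cv2.INTER_CUBIC))
E
```

```text
tcp px [319.0466714  248.63171114]
(0.487, -0.057) [[332.0, 244.0], [350.0, 216.0], [279.0, 208.0], [274.0, 238.0]] [308.9 228. ]
(0.491, -0.052) [[342.0, 245.0], [361.0, 217.0], [291.0, 209.0], [284.0, 239.0]] [319.4 228.5]
(0.483, -0.06) [[326.0, 243.0], [342.0, 214.0], [270.0, 206.0], [266.0, 237.0]] [301.  226.6]
```

View pics/g2c.png

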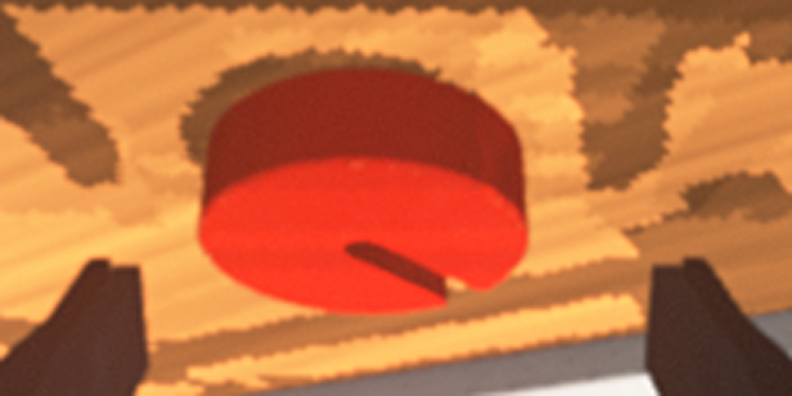

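Red's top-face centre is at (311,225), which matches (0.487,-0.057). The slot is visible to the right of the face. Both fingers clear it, so I'll descend and close.

>>> {"op": "carry_out", "data": {
  "plan": [
    {"offset": [-0.002,-0.006,-0.008],"twist": [0,0,0],"fingers": 1},
    {"offset": [-0.003,-0.002,-0.007],"twist": [0,0,0],"fingers": 1},
    {"offset": [0,0,0],"twist": [0,0,0],"fingers": 1}
  ]
}}

```text
clock: 7.92
eef_pos: [0.4988, -0.0649, 0.0104]
tcp_rot: [0.827, 0.45, 0.155, 0.3]
contact_force: [0.1, 0.2, 0.8]
width: 0.0871
```

```bash
python3 st.py
```

```text
7.925 [ 0.765  1.15  -1.384  2.446  1.963  1.586 -0.731] [ 0.4988 -0.0649  0.0104] F [0.09 0.19 0.78] w 0.08709594332549302
x [ 0.547  0.837 -0.013] y [ 0.651 -0.416  0.636] z [ 0.526 -0.357 -0.772] theta 50.5 az -34.1 jaw az 56.8
```

>>> {"op": "carry_out", "data": {
  "plan": [
    {"offset": [0,0,0],"twist": [0,0,0],"fingers": -1},
    {"offset": [0,0,0],"twist": [0,0,0],"fingers": -1},
    {"offset": [0,0,0],"twist": [0,0,0],"fingers": -1},
    {"offset": [0,0,0],"twist": [0,0,0],"fingers": -1},
    {"offset": [0,0,0],"twist": [0,0,0],"fingers": -1},
    {"offset": [0,0,0],"twist": [0,0,0],"fingers": -1}
  ]
}}

```text
clock: 8.68
eef_pos: [0.4994, -0.0646, 0.0114]
tcp_rot: [0.826, 0.45, 0.156, 0.301]
contact_force: [0.6, 0.9, 0.6]
width: 0.0544
```

>>> {"op": "carry_out", "data": {
  "plan": [
    {"offset": [0.003,0,0.012],"twist": [0,0,0],"fingers": -1},
    {"offset": [0.005,0,0.012],"twist": [0,0,0],"fingers": -1},
    {"offset": [0.0,0,0],"twist": [0,0,0],"fingers": -1}
  ]
}}

```text
clock: 9.05
eef_pos: [0.5072, -0.0652, 0.0355]
tcp_rot: [0.827, 0.45, 0.155, 0.301]
contact_force: [0.2, 1.2, -4.3]
width: 0.0539
```

```bash
python3 st.py; python3 -c "
from h import *
s=snap('wrist','k1');snap('side','k1_side')
a=s['pixels'][120:290,190:450,::-1]; cv2.imwrite('pics/k1c.png',cv2.resize(a,None,fx=3,fy=3,interpolation=cv2.INTER_CUBIC))
a=cv2.imread('pics/k1_side.png')[200:300,240:400];cv2.imwrite('pics/k1s.png',cv2.resize(a,None,fx=5,fy=5,interpolation=cv2.INTER_CUBIC))"
```

```text
9.05 [ 0.773  1.039 -1.383  2.425  1.897  1.492 -0.715] [ 0.5072 -0.0652  0.0355] F [ 0.2   1.17 -4.31] w 0.053866778217513824
x [ 0.548  0.837 -0.014] y [ 0.65  -0.415  0.637] z [ 0.527 -0.358 -0.771] theta 50.4 az -34.2 jaw az 56.8
```

View pics/k1c.png

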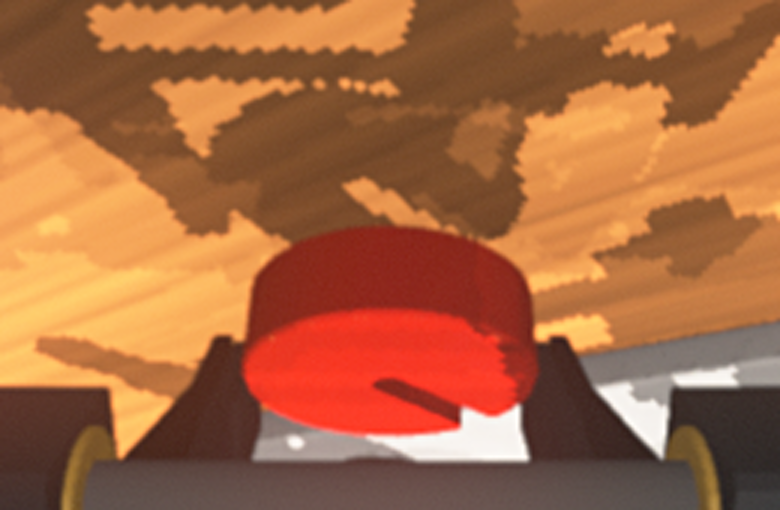

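View pics/k1s.png

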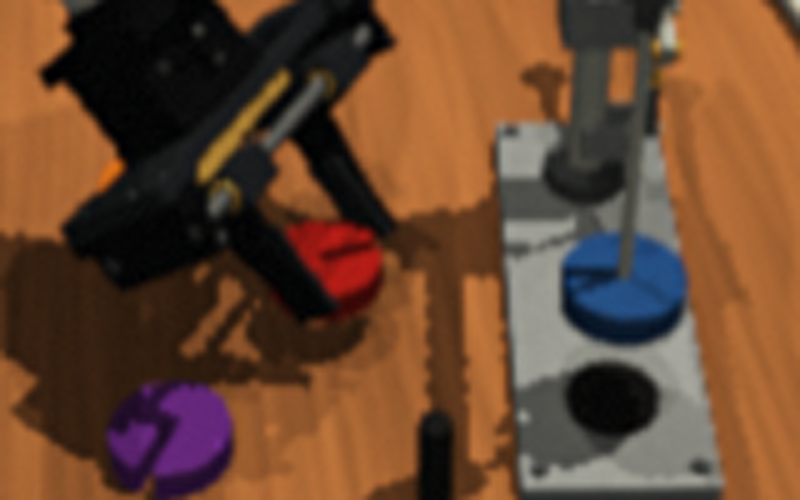

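Red is held flat, with about 4.5 N of weight. I'll set it down 30 mm further out and regrasp with the tips less far forward, which gives more room between the gripper body and the stem.

>>> {"op": "carry_out", "data": {
  "plan": [
    {"offset": [0.016,0,0],"twist": [0,0,0],"fingers": -1},
    {"offset": [0.016,0,0],"twist": [0,0,0],"fingers": -1},
    {"offset": [0,0,-0.012],"twist": [0,0,0],"fingers": -1},
    {"offset": [0,0,-0.009],"twist": [0,0,0],"fingers": -1},
    {"offset": [0,0,-0.003],"twist": [0,0,0],"fingers": -1},
    {"offset": [0,0,0],"twist": [0,0,0],"fingers": -1}
  ]
}}

```text
clock: 9.9
eef_pos: [0.5386, -0.0648, 0.0114]
tcp_rot: [0.826, 0.45, 0.155, 0.301]
contact_force: [-3.5, -0.5, 0.8]
width: 0.0544
```

```bash
python3 st.py
```

```text
9.9 [ 0.744  1.093 -1.318  2.363  1.965  1.483 -0.689] [ 0.5386 -0.0648  0.0114] F [-3.45 -0.52  0.78] w 0.05442302340040967
x [ 0.546  0.837 -0.015] y [ 0.65  -0.413  0.638] z [ 0.528 -0.358 -0.77 ] theta 50.4 az -34.1 jaw az 56.9
```

>>> {"op": "carry_out", "data": {
  "plan": [
    {"offset": [0,0,0],"twist": [0,0,0],"fingers": 1},
    {"offset": [0,0,0],"twist": [0,0,0],"fingers": 1},
    {"offset": [0,0,0],"twist": [0,0,0],"fingers": 1}
  ]
}}

```text
clock: 10.28
eef_pos: [0.5398, -0.0647, 0.0116]
tcp_rot: [0.826, 0.45, 0.156, 0.301]
contact_force: [-0.0, 0.3, -1.0]
width: 0.0766
```

```bash
python3 st.py; python3 go.py 0.531 -0.060 0.011 44 -30; python3 -c "
from h import *
s=snap('wrist','l1')
a=s['pixels'][120:290,190:450,::-1]; cv2.imwrite('pics/l1c.png',cv2.resize(a,None,fx=3,fy=3,interpolation=cv2.INTER_CUBIC))
print(proj(s,(.527,-.057,.018)), proj(s,r.get_obs()['eef_pos']))"
```

```text
10.275 [ 0.744  1.093 -1.318  2.361  1.966  1.48  -0.689] [ 0.5398 -0.0647  0.0116] F [-0.03  0.32 -0.96] w 0.07660869316525831
x [ 0.547  0.837 -0.013] y [ 0.649 -0.415  0.638] z [ 0.528 -0.357 -0.77 ] theta 50.4 az -34.0 jaw az 56.8
rotvec [-0.0477 -0.1016  0.0559] rows>= 0.67 per 5: [-0.0095 -0.0203  0.0112] per 8 [-0.006  -0.0127  0.007 ] off [-0.0088  0.0047 -0.0006]
[317.91000362 247.89076812] [319.04264658 247.74463472]
```

View pics/l1c.png

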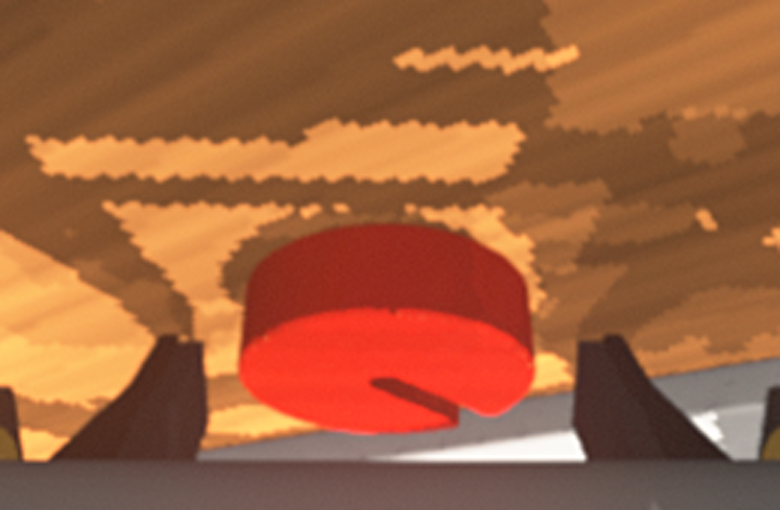

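Run:
```python
from h import *
s=r.snapshot("wrist"); s["P"]=np.array(s["pose"])
h=cv2.cvtColor(s["pixels"],cv2.COLOR_RGB2HSV)
m=cv2.inRange(h,(0,180,200),(10,255,255)); n,l,st,c=cv2.connectedComponentsWithStats(m); i=1+np.argmax(st[1:,4]); m=(l==i).astype(np.uint8)
print(st[i])
cs=max(cv2.findContours(m,cv2.RETR_EXTERNAL,cv2.CHAIN_APPROX_NONE)[0],key=cv2.contourArea)
hull=cv2.convexHull(cs)[:,0]
P=np.array([onz(s,p,.018)[:2] for p in hull]); (c,R)=cv2.minEnclosingCircle((P*1000).astype(np.float32)); print("min circle",c,R)
from scipy.optimize import least_squares
print(least_squares(lambda c:np.hypot(*(P-c).T)-.028,P.mean(0),loss="soft_l1",f_scale=.001).x, np.ptp(P,0))
for q in [(314.5,246.5),(340,258)]: print(onz(s,q,.018))
```

```text
[ 269  223  100   41 3034]
min circle (525.5805053710938, -55.79733657836914) 28.7857608795166
[ 0.52506554 -0.05550972] [0.05423928 0.05551323]
[ 0.52415097 -0.05750368  0.018     ]
[ 0.54658418 -0.05392921  0.018     ]
```

>>> {"op": "carry_out", "data": {
  "plan": [
    {"offset": [-0.003,0.002,0.001],"twist": [-0.016,-0.034,0.0186],"fingers": 1},
    {"offset": [-0.003,0.002,0],"twist": [-0.016,-0.034,0.0186],"fingers": 1},
    {"offset": [-0.004,0.002,-0.001],"twist": [-0.016,-0.034,0.0186],"fingers": 1},
    {"offset": [0,0,0],"twist": [0,0,0],"fingers": 1}
  ]
}}

```text
clock: 10.88
eef_pos: [0.5291, -0.0584, 0.0109]
tcp_rot: [0.797, 0.461, 0.195, 0.338]
contact_force: [-0.6, -0.6, 0.2]
width: 0.0869
```

```bash
python3 st.py
```

```text
10.875 [ 0.69   1.114 -1.263  2.446  2.113  1.57  -0.791] [ 0.5291 -0.0584  0.0109] F [-0.64 -0.64  0.22] w 0.08689161309014987
x [ 0.499  0.866 -0.001] y [ 0.603 -0.347  0.719] z [ 0.622 -0.36  -0.695] theta 44.1 az -30.0 jaw az 60.0
```

Reached exactly. Grip and lift.

>>> {"op": "carry_out", "data": {
  "plan": [
    {"offset": [0,0,0],"twist": [0,0,0],"fingers": -1},
    {"offset": [0,0,0],"twist": [0,0,0],"fingers": -1},
    {"offset": [0,0,0],"twist": [0,0,0],"fingers": -1},
    {"offset": [0,0,0],"twist": [0,0,0],"fingers": -1},
    {"offset": [0,0,0],"twist": [0,0,0],"fingers": -1},
    {"offset": [0.003,0,0.015],"twist": [0,0,0],"fingers": -1},
    {"offset": [0.0,0,0.02],"twist": [0,0,0],"fingers": -1},
    {"offset": [0,0,0],"twist": [0,0,0],"fingers": -1}
  ]
}}

```text
clock: 11.88
eef_pos: [0.5327, -0.0588, 0.0478]
tcp_rot: [0.797, 0.46, 0.196, 0.339]
contact_force: [-0.0, 0.7, -3.4]
width: 0.055
```

```bash
python3 st.py;  python3 -c "
from h import *
s=snap('wrist','n1');snap('side','n1_side')
a=s['pixels'][120:290,190:450,::-1]; cv2.imwrite('pics/n1c.png',cv2.resize(a,None,fx=3,fy=3,interpolation=cv2.INTER_CUBIC))
a=cv2.imread('pics/n1_side.png')[180:300,240:400];cv2.imwrite('pics/n1s.png',cv2.resize(a,None,fx=5,fy=5,interpolation=cv2.INTER_CUBIC))"
```

```text
11.875 [ 0.725  1.025 -1.327  2.436  2.027  1.515 -0.751] [ 0.5327 -0.0588  0.0478] F [-0.03  0.66 -3.35] w 0.05498374151957321
x [0.5   0.866 0.   ] y [ 0.6   -0.347  0.72 ] z [ 0.624 -0.36  -0.694] theta 43.9 az -30.0 jaw az 60.0
```

View pics/n1c.png

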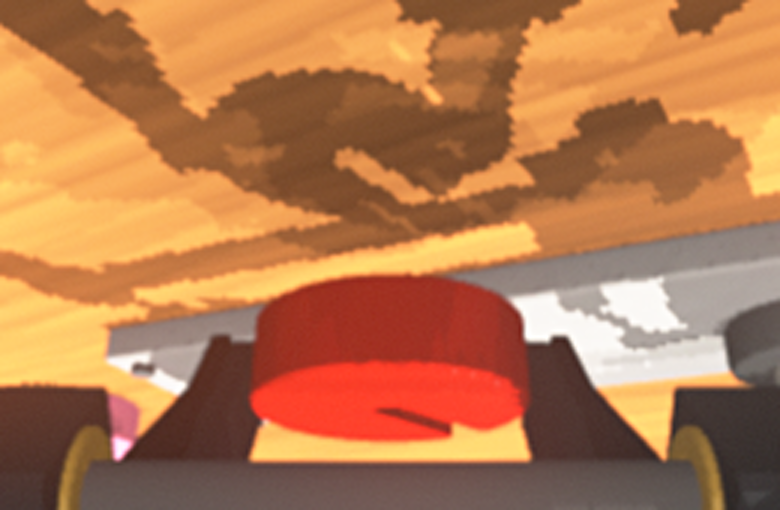

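View pics/n1s.png

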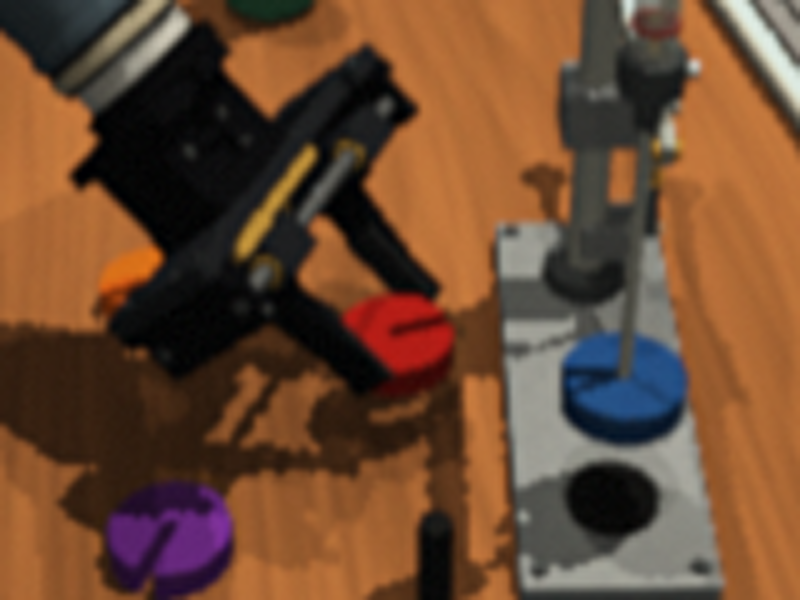

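Held flat, slot forward at azimuth about 9°. Moving to the pre-insert pose, with the mouth short of the stem and the bottom about 6 mm above blue.

>>> {"op": "carry_out", "data": {
  "plan": [
    {"offset": [0,-0.005,0.031],"twist": [0,0,0],"fingers": -1},
    {"offset": [0,-0.005,0.031],"twist": [0,0,0],"fingers": -1},
    {"offset": [0.008,-0.02,0],"twist": [0,0,-0.03],"fingers": -1},
    {"offset": [0.009,-0.02,0],"twist": [0,0,-0.03],"fingers": -1},
    {"offset": [0.009,-0.02,0],"twist": [0,0,-0.03],"fingers": -1},
    {"offset": [0.009,-0.02,0],"twist": [0,0,-0.03],"fingers": -1},
    {"offset": [0,0,0],"twist": [0,0,0],"fingers": -1}
  ]
}}

```text
clock: 12.85
eef_pos: [0.5676, -0.1509, 0.1072]
tcp_rot: [0.825, 0.41, 0.173, 0.349]
contact_force: [-0.8, -0.3, -4.1]
width: 0.0549
```

```bash
python3 st.py;  python3 -c "
from h import *
snap('side','p1_side');snap('top','p1_top');snap('wrist','p1')
a=cv2.imread('pics/p1_side.png')[190:290,290:420];cv2.imwrite('pics/p1s.png',cv2.resize(a,None,fx=6,fy=6,interpolation=cv2.INTER_CUBIC))
a=cv2.imread('pics/p1_top.png')[140:240,300:430];cv2.imwrite('pics/p1t.png',cv2.resize(a,None,fx=6,fy=6,interpolation=cv2.INTER_CUBIC))"
```

```text
12.85 [ 0.927  0.813 -1.31   2.316  1.911  1.255 -0.603] [ 0.5676 -0.1509  0.1072] F [-0.84 -0.33 -4.11] w 0.05493014479257653
x [ 0.604  0.797 -0.001] y [ 0.555 -0.42   0.718] z [ 0.572 -0.434 -0.696] theta 44.1 az -37.2 jaw az 52.8
```

View pics/p1s.png

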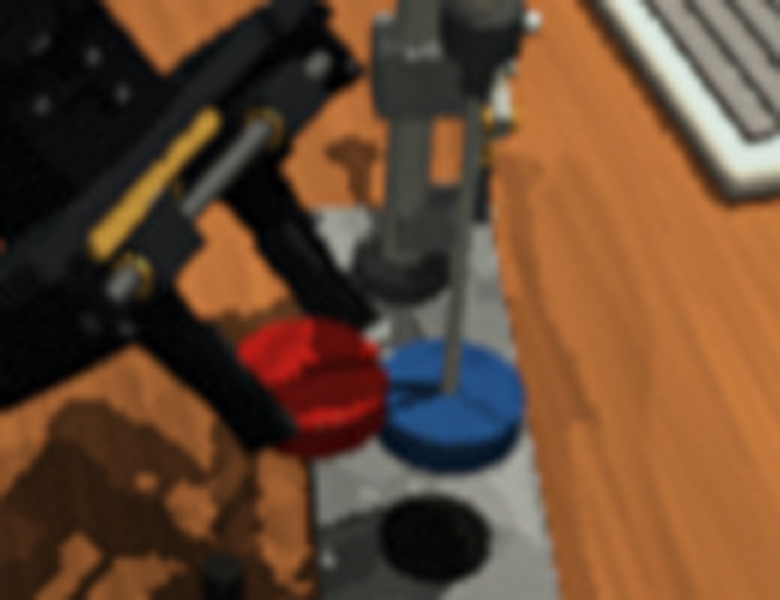

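View pics/p1t.png

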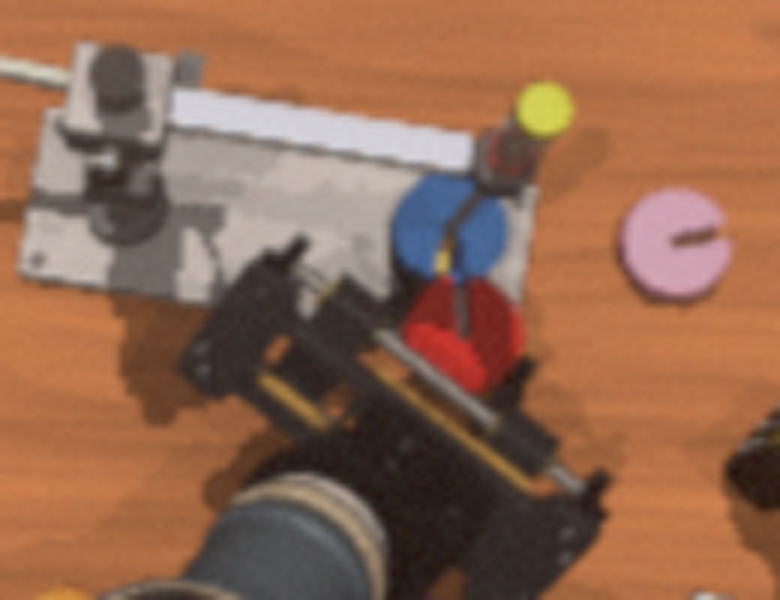

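View pics/p1.png

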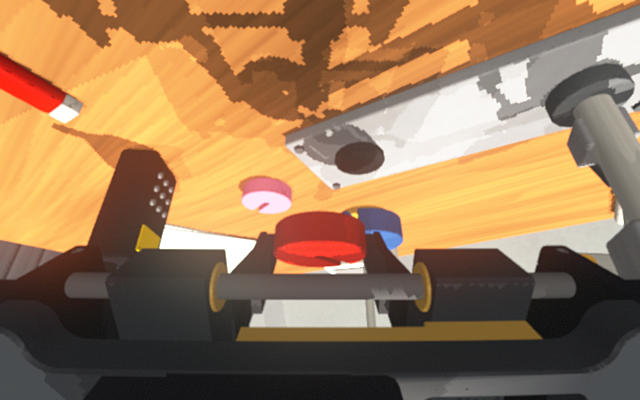

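```bash
cat > rel.py <<'E'
from h import *
import sys
from scipy.optimize import least_squares
zr=float(sys.argv[1]); zb=float(sys.argv[2]) if len(sys.argv)>2 else .093
def fit(s,m,z):
    cs=cv2.findContours(m,cv2.RETR_EXTERNAL,cv2.CHAIN_APPROX_NONE)[0]; c=np.vstack(cs)[:,0]; hull=cv2.convexHull(c)[:,0]
    P=np.array([onz(s,p,z)[:2] for p in hull])
    q=least_squares(lambda c:np.hypot(*(P-c).T)-.028,P.mean(0),loss="soft_l1",f_scale=.001)
    return q.x,np.abs(q.fun).mean()
for n,box in (("top",(355,175,400,215)),("side",(320,235,362,270))):
    s=r.snapshot(n); s["P"]=np.array(s["pose"]); h=cv2.cvtColor(s["pixels"],cv2.COLOR_RGB2HSV)
    for nm,lo,hi,z in (("red",(0,190,60),(8,255,255),zr),("blue",(100,110,60),(122,255,255),zb)):
        m=cv2.inRange(h,lo,hi)|(cv2.inRange(h,(174,190,60),(180,255,255)) if nm=="red" else 0)
        k=np.zeros_like(m); k[140:290,320:420]=1; m=m*k
        nn,l,st,c=cv2.connectedComponentsWithStats(m)
        keep=np.isin(l,[i for i in range(1,nn) if st[i,4]>=12 and not(n=="top" and c[i][1]>215)]).astype(np.uint8)
        ys,xs=np.nonzero(keep)
        print(n,nm,xs.min(),xs.max(),ys.min(),ys.max(),*[np.round(v,4) for v in fit(s,keep,z)])
E
python3 rel.py .114
python3 - <<'E'
import sys; sys.path.insert(0,'.')
from h import *
s=r.snapshot("side");s["P"]=np.array(s["pose"]);t=r.snapshot("top");t["P"]=np.array(t["pose"])
# side crop origin 290,190 scale 6
c=lambda u,v:(290+u/6,190+v/6); d=lambda u,v:(300+u/6,140+v/6)
print("side stem@blue top",onz(s,c(449,393),.093)); print("side blue L R mid",onz(s,c(451,393),.093))
print("side red mouth/bot",onz(s,c(388,372),.114),onz(s,c(305,392),.114))
print("top red mouth/bot",onz(t,d(458,282),.114),onz(t,d(463,335),.114))
print("top blue ctr",onz(t,d(450,231),.093),"stem@blue", onz(t,d(447,240),.093))
for X in [(.616,-.144,.093),(.616,-.144,.114),(.616,-.144,.2)]: print("proj stem", (proj(s,X)-[290,190])*6,(proj(t,X)-[300,140])*6)
E
```

```text
top red 367 384 192 204 [ 0.5719 -0.1477] 0.0037
top blue 366 383 170 185 [ 0.6192 -0.1416] 0.0026
side red 329 352 242 261 [ 0.5641 -0.146 ] 0.0021
side blue 354 376 247 264 [ 0.6178 -0.1445] 0.001
side stem@blue top [ 0.61869195 -0.1462798   0.093     ]
side blue L R mid [ 0.61941222 -0.14638536  0.093     ]
side red mouth/bot [ 0.59306846 -0.1543806   0.114     ] [ 0.56211297 -0.16022303  0.114     ]
top red mouth/bot [ 0.58676361 -0.14517541  0.114     ] [ 0.56168501 -0.1478056   0.114     ]
top blue ctr [ 0.6145853  -0.14391692  0.093     ] stem@blue [ 0.61015613 -0.14252297  0.093     ]
proj stem [440.29792147 389.46241127] [450.2058447 228.1070329]
proj stem [444.22473267 346.14105239] [456.1950929  220.69430585]
proj stem [461.52177894 154.238919  ] [483.4198846  186.99519224]
```

```bash
python3 -c "
import cv2
a=cv2.imread('pics/p1_top.png')[160:212,350:402];a=cv2.convertScaleAbs(a,alpha=1.8);cv2.imwrite('pics/p2t.png',cv2.resize(a,None,fx=11,fy=11,interpolation=cv2.INTER_NEAREST))
a=cv2.imread('pics/p1_side.png')[225:272,322:382];a=cv2.convertScaleAbs(a,alpha=1.8);cv2.imwrite('pics/p2s.png',cv2.resize(a,None,fx=12,fy=12,interpolation=cv2.INTER_NEAREST))"
```

```text
(no output)
```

View pics/p2t.png

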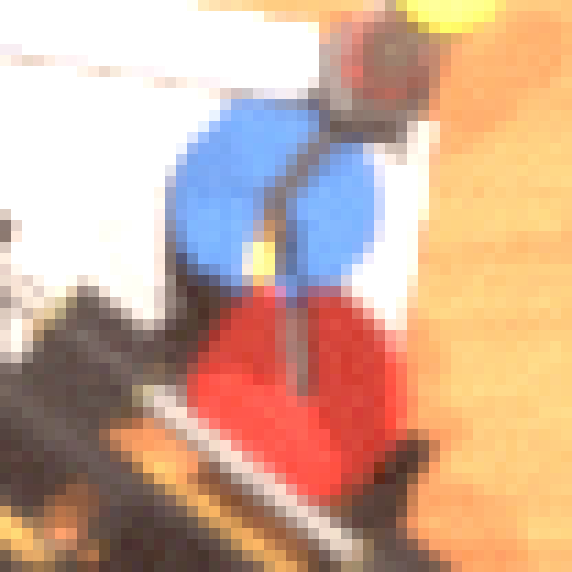

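View pics/p2s.png

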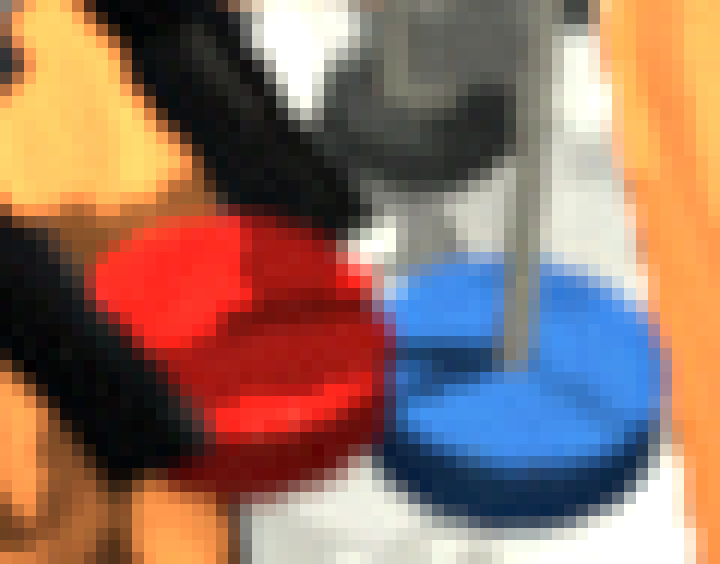

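```bash
cat > stem.py <<'E'
from h import *
from scipy.optimize import least_squares
s=r.snapshot("side");s["P"]=np.array(s["pose"]);t=r.snapshot("top");t["P"]=np.array(t["pose"])
T=[(374.5,177.2),(376.8,174.5),(378.6,172.2)];S=[(364.7,254.7),(366.7,225)]
def f(p,vs=((t,T),(s,S))):
    o=[]
    for c,pts in vs:
        a=proj(c,(*p,.093));b=proj(c,(*p,.24));n=np.array([-(b-a)[1],(b-a)[0]])/np.linalg.norm(b-a)
        o+=[(np.array(q)-a)@n for q in pts]
    return np.array(o)
q=least_squares(f,[.616,-.144]); print("stem",q.x,q.fun.round(2))
print("proj top .093",proj(t,(*q.x,.093)),"side",proj(s,(*q.x,.093)))
print("red slot top: mouth",onz(t,(376.3,186),.114)," bottom",onz(t,(376.9,194.8),.114))
E
python3 stem.py
```

```text
stem [ 0.61845923 -0.1428078 ] [-0.08  0.05  0.03  0.37 -0.35]
proj top .093 [374.63165225 177.16764085] side [364.34952711 254.42662517]
red slot top: mouth [ 0.58961623 -0.14504941  0.114     ]  bottom [ 0.56459856 -0.14702172  0.114     ]
```

Stem measured at (0.6185,-0.1428), and red's slot line is at az ≈ 4.5°, passing within about 1 mm of it. Sliding on, watching the force.

>>> {"op": "carry_out", "data": {
  "plan": [
    {"offset": [0.005,0.001,0.003],"twist": [0,0,0],"fingers": -1},
    {"offset": [0.008,0.0006,0],"twist": [0,0,0],"fingers": -1},
    {"offset": [0.007,0.0006,0],"twist": [0,0,0],"fingers": -1},
    {"offset": [0,0,0],"twist": [0,0,0],"fingers": -1}
  ]
}}

```text
clock: 13.8
eef_pos: [0.588, -0.1465, 0.1113]
tcp_rot: [0.823, 0.411, 0.175, 0.35]
contact_force: [-0.6, 0.4, -3.9]
width: 0.0546
```

```bash
python3 st.py;  python3 -c "
from h import *
snap('side','q1_side');snap('top','q1_top')
a=cv2.imread('pics/q1_top.png')[160:212,350:402];a=cv2.convertScaleAbs(a,alpha=1.8);cv2.imwrite('pics/q1t.png',cv2.resize(a,None,fx=11,fy=11,interpolation=cv2.INTER_CUBIC))
a=cv2.imread('pics/q1_side.png')[225:272,322:382];a=cv2.convertScaleAbs(a,alpha=1.8);cv2.imwrite('pics/q1s.png',cv2.resize(a,None,fx=12,fy=12,interpolation=cv2.INTER_CUBIC))"
```

```text
13.8 [ 0.904  0.819 -1.3    2.273  1.903  1.251 -0.575] [ 0.588  -0.1465  0.1113] F [-0.6   0.43 -3.94] w 0.05461495628952209
x [ 0.601  0.8   -0.   ] y [ 0.556 -0.417  0.719] z [ 0.575 -0.432 -0.695] theta 44.0 az -36.9 jaw az 53.1
```

View pics/q1t.png

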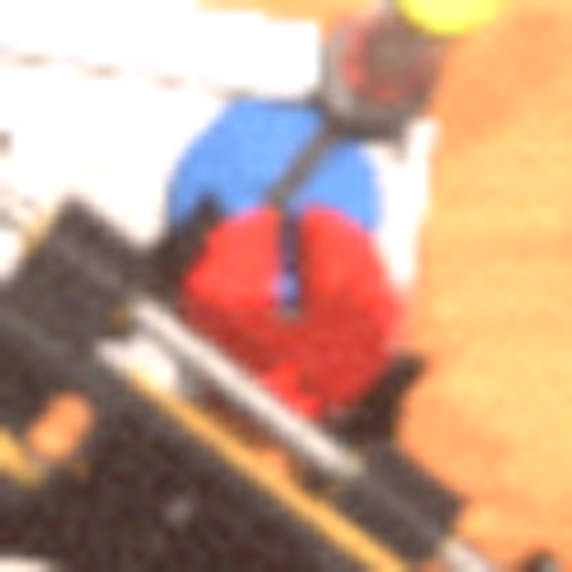

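View pics/q1s.png

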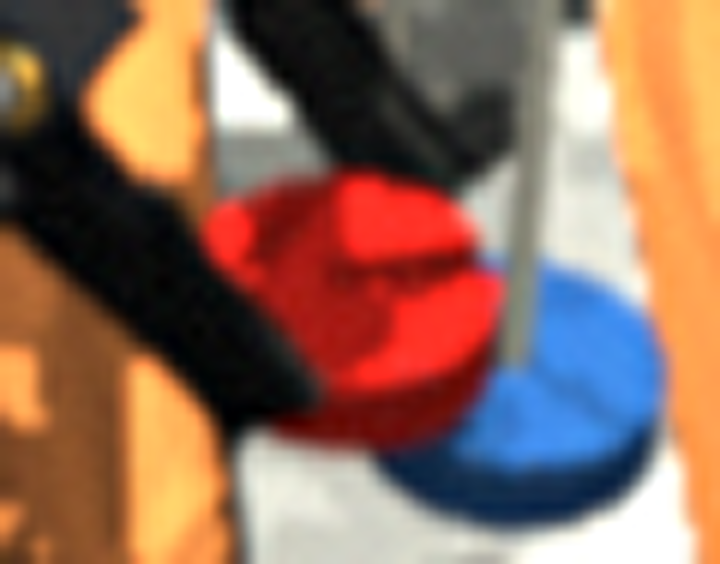

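Run:
```python
from h import *
s=r.snapshot("side");s["P"]=np.array(s["pose"]);t=r.snapshot("top");t["P"]=np.array(t["pose"])
ct=lambda p:((p-[350,160])*11+5.5).round(0).tolist(); cs=lambda p:((p-[322,225])*12+6).round(0).tolist()
for nm,c in (("A",(.5847,-.1437)),("B",(.5847,-.1462)),("C",(.581,-.1437))):
    a=np.radians(5);e=np.array([np.cos(a),np.sin(a)]);n=np.array([-e[1],e[0]]);c=np.array(c)
    for lab,P in (("ctr",c),("mouthL",c+.0275*e+.00375*n),("mouthR",c+.0275*e-.00375*n),("bot",c-.00375*e),("rimY+",c+.028*n),("rimY-",c-.028*n)):
        print(nm,lab,"top",ct(proj(t,(*P,.118))),"side",cs(proj(s,(*P,.118))))
print("stem@.118",ct(proj(t,(.6185,-.1428,.118))),cs(proj(s,(.6185,-.1428,.118))))
```

```text
A ctr top [291.0, 308.0] side [340.0, 277.0]
A mouthL top [269.0, 203.0] side [481.0, 240.0]
A mouthR top [298.0, 201.0] side [494.0, 267.0]
A bot top [293.0, 323.0] side [320.0, 281.0]
A rimY+ top [182.0, 315.0] side [296.0, 177.0]
A rimY- top [401.0, 302.0] side [387.0, 383.0]
B ctr top [301.0, 308.0] side [343.0, 287.0]
B mouthL top [278.0, 203.0] side [484.0, 249.0]
B mouthR top [308.0, 202.0] side [497.0, 277.0]
B bot top [302.0, 323.0] side [323.0, 290.0]
B rimY+ top [192.0, 315.0] side [298.0, 186.0]
B rimY- top [410.0, 302.0] side [390.0, 393.0]
C ctr top [291.0, 322.0] side [320.0, 279.0]
C mouthL top [269.0, 217.0] side [460.0, 242.0]
C mouthR top [298.0, 216.0] side [474.0, 269.0]
C bot top [292.0, 337.0] side [300.0, 283.0]
C rimY+ top [182.0, 329.0] side [276.0, 179.0]
C rimY- top [400.0, 316.0] side [366.0, 386.0]
stem@.118 [289.0, 178.0] [524.0, 256.0]
```

Red's rim runs from u=183 to 402 and its slot gap centre is at u≈288. The stem at that height is at u≈289, so it is aligned within 0.5 mm. Advancing.

>>> {"op": "carry_out", "data": {
  "plan": [
    {"offset": [0.006,0.0002,0],"twist": [0,0,0],"fingers": -1},
    {"offset": [0.006,0.0002,0],"twist": [0,0,0],"fingers": -1},
    {"offset": [0.004,0.0001,0],"twist": [0,0,0],"fingers": -1},
    {"offset": [0,0,0],"twist": [0,0,0],"fingers": -1}
  ]
}}

```text
clock: 14.5
eef_pos: [0.6036, -0.146, 0.1113]
tcp_rot: [0.823, 0.412, 0.174, 0.35]
contact_force: [-0.1, 0.2, -5.1]
width: 0.055
```

```bash
cat > look.py <<'E'
from h import *
import sys
n=sys.argv[1]
snap('side',n+'_side');snap('top',n+'_top')
a=cv2.imread(f'pics/{n}_top.png')[160:212,350:402];a=cv2.convertScaleAbs(a,alpha=1.8);a=cv2.resize(a,(416,416),interpolation=cv2.INTER_CUBIC)
b=cv2.imread(f'pics/{n}_side.png')[225:277,322:370];b=cv2.convertScaleAbs(b,alpha=1.8);b=cv2.resize(b,(384,416),interpolation=cv2.INTER_CUBIC)
cv2.imwrite(f'pics/{n}.png',np.hstack([a,b]))
E
python3 st.py; python3 look.py q2
```

```text
14.5 [ 0.887  0.831 -1.288  2.239  1.904  1.249 -0.555] [ 0.6036 -0.146   0.1113] F [-0.11  0.22 -5.1 ] w 0.05501389271587008
x [ 0.6  0.8 -0. ] y [ 0.556 -0.417  0.719] z [ 0.575 -0.432 -0.695] theta 44.0 az -36.9 jaw az 53.1
```

View pics/q2.png

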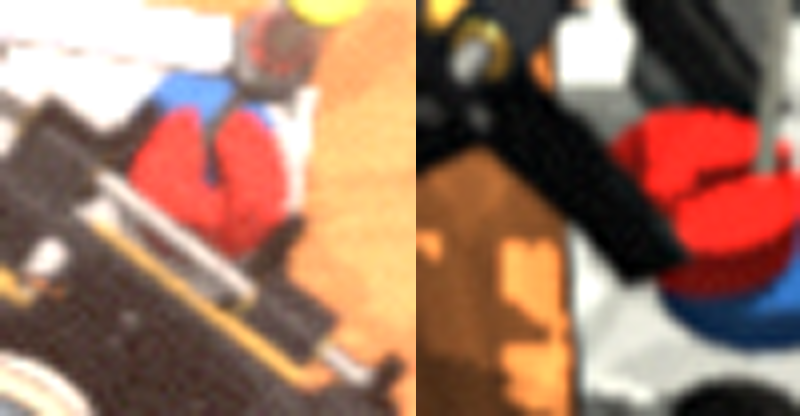

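The stem is entering the slot mouth (right panel (765,170)) with no side force. Continuing.

>>> {"op": "carry_out", "data": {
  "plan": [
    {"offset": [0.005,0.0002,0],"twist": [0,0,0],"fingers": -1},
    {"offset": [0.005,0.0002,0],"twist": [0,0,0],"fingers": -1},
    {"offset": [0.004,0.0001,0],"twist": [0,0,0],"fingers": -1},
    {"offset": [0,0,0],"twist": [0,0,0],"fingers": -1}
  ]
}}

```text
clock: 15.1
eef_pos: [0.6176, -0.1455, 0.1113]
tcp_rot: [0.823, 0.412, 0.174, 0.35]
contact_force: [0.3, 0.6, -4.5]
width: 0.0549
```

```bash
python3 st.py; python3 look.py q3
```

```text
15.1 [ 0.872  0.842 -1.277  2.209  1.904  1.247 -0.537] [ 0.6176 -0.1455  0.1113] F [ 0.3   0.62 -4.53] w 0.05494887207943754
x [ 0.6  0.8 -0. ] y [ 0.556 -0.417  0.719] z [ 0.575 -0.432 -0.695] theta 44.0 az -36.9 jaw az 53.1
```

View pics/q3.png

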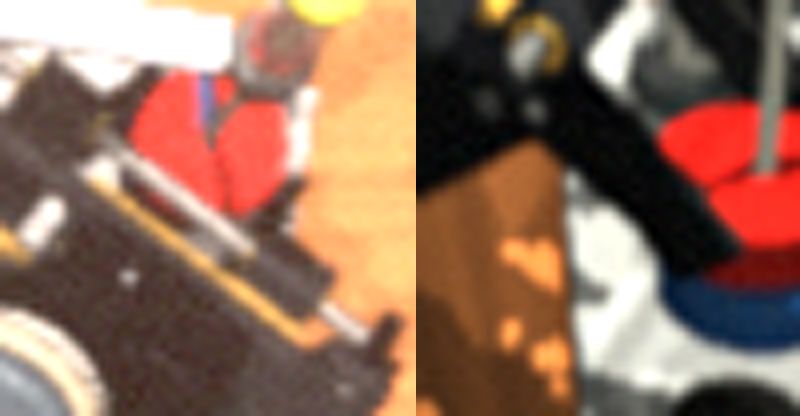

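>>> {"op": "carry_out", "data": {
  "plan": [
    {"offset": [0.002,0.0001,0],"twist": [0,0,0],"fingers": -1},
    {"offset": [0.002,0.0001,0],"twist": [0,0,0],"fingers": -1},
    {"offset": [0,0,0],"twist": [0,0,0],"fingers": -1},
    {"offset": [0,0,0],"twist": [0,0,0],"fingers": -1}
  ]
}}

```text
clock: 15.7
eef_pos: [0.6212, -0.1453, 0.1112]
tcp_rot: [0.823, 0.412, 0.174, 0.35]
contact_force: [-0.3, 0.3, -4.7]
width: 0.0549
```

>>> {"op": "carry_out", "data": {
  "plan": [
    {"offset": [0.0015,0.0001,0],"twist": [0,0,0],"fingers": -1},
    {"offset": [0,0,0],"twist": [0,0,0],"fingers": -1},
    {"offset": [0,0,0],"twist": [0,0,0],"fingers": -1}
  ]
}}

```text
clock: 16.08
eef_pos: [0.6225, -0.1453, 0.111]
tcp_rot: [0.823, 0.412, 0.174, 0.349]
contact_force: [-1.5, 0.0, -4.6]
width: 0.0551
```

```bash
python3 st.py; python3 look.py q4
```

```text
16.075 [ 0.867  0.846 -1.273  2.198  1.904  1.247 -0.53 ] [ 0.6225 -0.1453  0.111 ] F [-1.45  0.   -4.61] w 0.055094075854179636
x [ 0.6    0.8   -0.001] y [ 0.557 -0.417  0.719] z [ 0.574 -0.432 -0.695] theta 44.0 az -37.0 jaw az 53.1
```

View pics/q4.png

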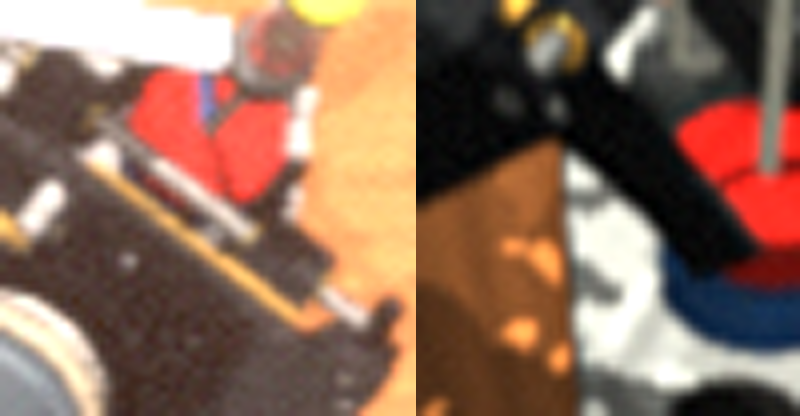

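Fx is now -1.5 N, so the slot bottom has met the stem, at red centre about 0.619, which agrees. I'll back off about 0.8 mm and take an averaged force baseline.

>>> {"op": "carry_out", "data": {
  "plan": [
    {"offset": [-0.0008,0,-0.002],"twist": [0,0,0],"fingers": -1},
    {"offset": [0,0,-0.002],"twist": [0,0,0],"fingers": -1},
    {"offset": [0,0,0],"twist": [0,0,0],"fingers": -1}
  ]
}}

```text
clock: 16.55
eef_pos: [0.622, -0.1453, 0.1071]
tcp_rot: [0.823, 0.412, 0.174, 0.35]
contact_force: [-0.5, 0.5, -3.4]
width: 0.0551
```

```bash
cat > avg.py <<'E'
from h import *
F=[];Z=[]
for i in range(10):
    r.snapshot("side");o=r.get_obs();F.append(o["contact_force"]);Z.append(o["eef_pos"])
F=np.array(F);print(o["clock"],"F mean",F.mean(0).round(2),"std",F.std(0).round(2),"pos",np.mean(Z,0).round(5))
E
python3 avg.py
```

```text
17.05 F mean [-0.46 -0.13 -4.56] std [0.42 0.56 0.45] pos [ 0.62204 -0.14528  0.1073 ]
```

>>> {"op": "carry_out", "data": {
  "plan": [
    {"offset": [0,0,-0.002],"twist": [0,0,0],"fingers": -1},
    {"offset": [0,0,-0.002],"twist": [0,0,0],"fingers": -1},
    {"offset": [0,0,-0.002],"twist": [0,0,0],"fingers": -1},
    {"offset": [0,0,-0.002],"twist": [0,0,0],"fingers": -1},
    {"offset": [0,0,-0.002],"twist": [0,0,0],"fingers": -1},
    {"offset": [0,0,-0.002],"twist": [0,0,0],"fingers": -1},
    {"offset": [0,0,-0.002],"twist": [0,0,0],"fingers": -1},
    {"offset": [0,0,0],"twist": [0,0,0],"fingers": -1}
  ]
}}

```text
clock: 18.05
eef_pos: [0.6221, -0.1452, 0.0932]
tcp_rot: [0.823, 0.412, 0.174, 0.35]
contact_force: [0.2, -0.4, -1.6]
width: 0.0547
```

```bash
python3 avg.py; python3 look.py u1
```

```text
18.55 F mean [-0.81 -0.33 -2.86] std [0.47 0.46 0.37] pos [ 0.62204 -0.14526  0.09337]
```

View pics/u1.png

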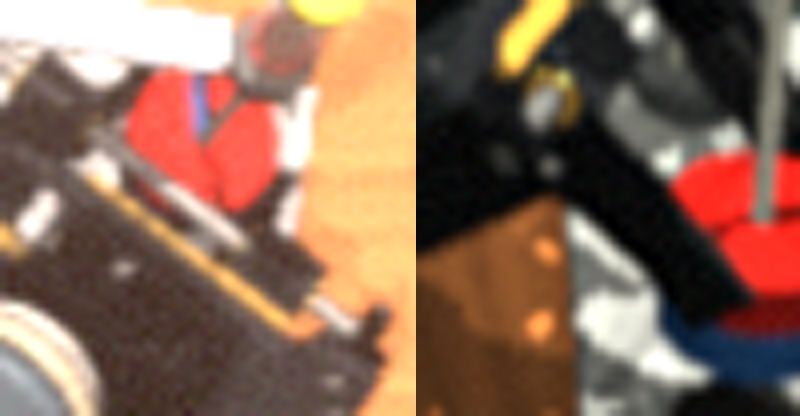

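>>> {"op": "carry_out", "data": {
  "plan": [
    {"offset": [0,0,-0.002],"twist": [0,0,0],"fingers": -1},
    {"offset": [0,0,-0.002],"twist": [0,0,0],"fingers": -1},
    {"offset": [0,0,-0.002],"twist": [0,0,0],"fingers": -1},
    {"offset": [0,0,-0.002],"twist": [0,0,0],"fingers": -1},
    {"offset": [0,0,-0.002],"twist": [0,0,0],"fingers": -1},
    {"offset": [0,0,-0.002],"twist": [0,0,0],"fingers": -1},
    {"offset": [0,0,0],"twist": [0,0,0],"fingers": -1}
  ]
}}

```text
clock: 19.52
eef_pos: [0.6221, -0.1453, 0.0813]
tcp_rot: [0.823, 0.412, 0.174, 0.35]
contact_force: [-0.8, -0.5, -0.0]
width: 0.0549
```

```bash
python3 avg.py;python3 avg.py
```

```text
20.025 F mean [-1.17 -0.14 -0.4 ] std [0.34 0.36 0.41] pos [ 0.62205 -0.14525  0.08138]
20.525 F mean [-0.94 -0.64 -0.3 ] std [0.51 0.47 0.43] pos [ 0.62199 -0.14526  0.08127]
```

>>> {"op": "carry_out", "data": {
  "plan": [
    {"offset": [-0.0003,0,-0.001],"twist": [0,0,0],"fingers": -1},
    {"offset": [0,0,-0.001],"twist": [0,0,0],"fingers": -1},
    {"offset": [0,0,0],"twist": [0,0,0],"fingers": -1},
    {"offset": [0,0,0],"twist": [0,0,0],"fingers": -1}
  ]
}}

```text
clock: 21.02
eef_pos: [0.6217, -0.1452, 0.0793]
tcp_rot: [0.823, 0.412, 0.174, 0.35]
contact_force: [-0.4, -0.1, 0.6]
width: 0.0549
```

```bash
python3 avg.py;python3 avg.py
```

```text
21.525 F mean [-0.24 -0.73  0.03] std [0.28 0.56 0.42] pos [ 0.62171 -0.14523  0.0793 ]
22.025 F mean [ 0.03 -0.25  0.33] std [0.65 0.47 0.32] pos [ 0.62168 -0.14523  0.07926]
```

The spring now carries all of red (Fz ≈ +0.2 N, which is zero within noise). Letting go gently.

>>> {"op": "carry_out", "data": {
  "plan": [
    {"offset": [0,0,0],"twist": [0,0,0],"fingers": 0.35},
    {"offset": [0,0,0],"twist": [0,0,0],"fingers": 0.5},
    {"offset": [0,0,0],"twist": [0,0,0],"fingers": 0.8},
    {"offset": [0,0,0],"twist": [0,0,0],"fingers": 1},
    {"offset": [0,0,0],"twist": [0,0,0],"fingers": 1}
  ]
}}

```text
clock: 22.65
eef_pos: [0.6217, -0.1452, 0.0792]
tcp_rot: [0.823, 0.412, 0.174, 0.35]
contact_force: [0.7, 0.1, 0.4]
width: 0.0845
```

```bash
python3 avg.py; python3 look.py v1; python3 st.py
```

```text
23.15 F mean [-0.18  0.11  0.25] std [0.44 0.65 0.43] pos [ 0.62167 -0.14525  0.07925]
23.25 [ 0.834  0.9   -1.225  2.213  1.972  1.27  -0.584] [ 0.6217 -0.1453  0.0793] F [ 0.41  0.12 -0.25] w 0.08685986645108341
x [ 0.6    0.8   -0.001] y [ 0.556 -0.417  0.719] z [ 0.575 -0.432 -0.695] theta 44.0 az -36.9 jaw az 53.1
```

View pics/v1.png

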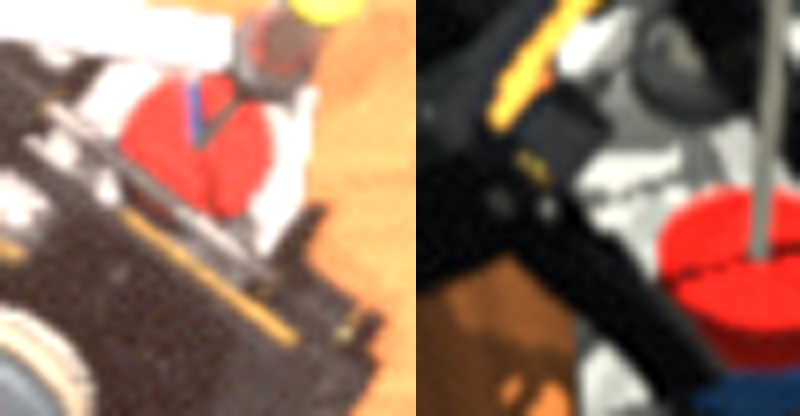

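View pics/v1_side.png

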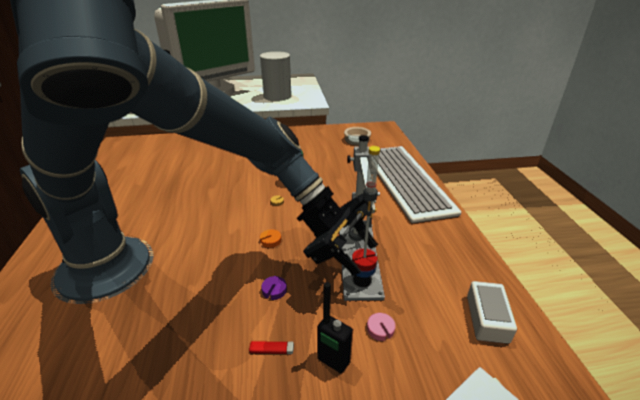

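Unloaded bias is also +0.25 N, so the release was balanced, and red sits with the stem at its slot bottom (right panel (762,250)). Retreating along the tool azimuth.

>>> {"op": "carry_out", "data": {
  "plan": [
    {"offset": [-0.004,0.003,0],"twist": [0,0,0],"fingers": 1},
    {"offset": [-0.008,0.006,0],"twist": [0,0,0],"fingers": 1},
    {"offset": [-0.012,0.009,0],"twist": [0,0,0],"fingers": 1},
    {"offset": [-0.012,0.009,0],"twist": [0,0,0],"fingers": 1},
    {"offset": [-0.012,0.009,0.005],"twist": [0,0,0],"fingers": 1},
    {"offset": [-0.016,0.012,0.01],"twist": [0,0,0],"fingers": 1},
    {"offset": [-0.02,0.01,0.02],"twist": [0,0,0],"fingers": 1},
    {"offset": [-0.02,0,0.03],"twist": [0,0,0],"fingers": 1}
  ]
}}

```text
clock: 24.25
eef_pos: [0.5163, -0.0855, 0.1437]
tcp_rot: [0.823, 0.413, 0.174, 0.348]
contact_force: [0.4, -1.7, 0.6]
width: 0.0873
```

```bash
python3 st.py; python3 look.py w1; python3 -c "
from h import *
a=cv2.imread('pics/w1_side.png')[180:300,300:420];b=cv2.imread('pics/w1_top.png')[130:230,330:430]
cv2.imwrite('pics/w1b.png',np.hstack([cv2.resize(a,(400,400),interpolation=cv2.INTER_CUBIC),cv2.resize(b,(400,400),interpolation=cv2.INTER_CUBIC)]))"; python3 rel.py .086 .068
```

```text
24.25 [ 0.832  0.624 -1.364  2.393  1.72   1.223 -0.709] [ 0.5163 -0.0855  0.1437] F [ 0.44 -1.73  0.57] w 0.08726350517103584
x [ 0.598  0.801 -0.001] y [ 0.559 -0.417  0.717] z [ 0.574 -0.429 -0.697] theta 44.2 az -36.8 jaw az 53.3
top red 366 382 172 187 [ 0.6176 -0.1456] 0.0036Traceback (most recent call last):
  File "rel.py", line 18, in <module>
    print(n,nm,xs.min(),xs.max(),ys.min(),ys.max(),*[np.round(v,4) for v in fit(s,keep,z)])
               ~~~~~~^^
    return umr_minimum(a, axis, None, out, keepdims, initial, where)
ValueError: zero-size array to reduction operation minimum which has no identity
```

View pics/w1b.png

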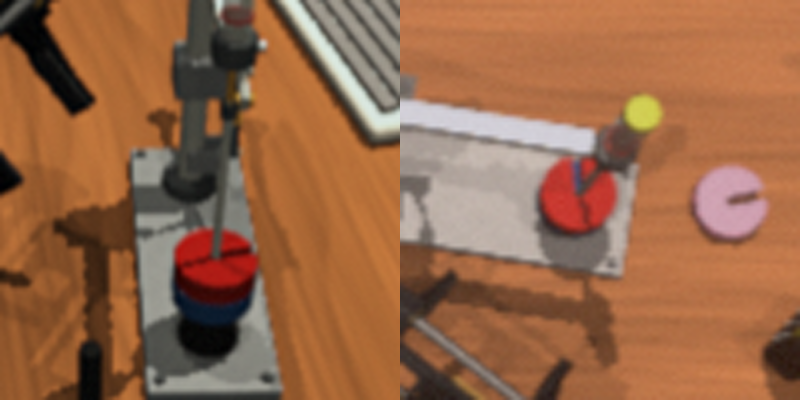

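Red lies flat on blue with the stem at its centre and the slot away from the robot (right panel (578,190)). Next is the lever: I'll raise and reorient to tool-down, jaws along about x.

```bash
python3 go.py 0.50 0.05 0.30 89 -85
```

```text
rotvec [ 0.7114  0.3941 -0.7963] rows>= 6.12 per 5: [ 0.1423  0.0788 -0.1593] per 8 [ 0.0889  0.0493 -0.0995] off [-0.0175  0.1371  0.1536]
```

>>> {"op": "carry_out", "data": {
  "plan": [
    {"offset": [-0.01,0.005,0.03],"twist": [0.0889,0.0493,-0.0995],"fingers": 1},
    {"offset": [-0.007,0.01,0.03],"twist": [0.0889,0.0493,-0.0995],"fingers": 1},
    {"offset": [0,0.02,0.03],"twist": [0.0889,0.0493,-0.0995],"fingers": -1},
    {"offset": [0,0.02,0.03],"twist": [0.0889,0.0493,-0.0995],"fingers": -1},
    {"offset": [0,0.02,0.02],"twist": [0.0889,0.0493,-0.0995],"fingers": -1},
    {"offset": [0,0.02,0.01],"twist": [0.0889,0.0493,-0.0995],"fingers": -1},
    {"offset": [0,0.02,0],"twist": [0.0889,0.0493,-0.0995],"fingers": -1},
    {"offset": [0,0.02,0],"twist": [0.0889,0.0493,-0.0995],"fingers": -1}
  ]
}}

```text
clock: 25.4
eef_pos: [0.5007, 0.0476, 0.2925]
tcp_rot: [0.999, 0.043, -0.002, 0.005]
contact_force: [-1.1, 0.0, 0.5]
width: 0.0351
```

```bash
python3 st.py; python3 go.py 0.55 0.137 0.26 89 -85; python3 -c "
from h import *
snap('side','x1_side');snap('top','x1_top')
a=cv2.imread('pics/x1_side.png');b=cv2.imread('pics/x1_top.png')
cv2.imwrite('pics/x1.png',np.hstack([cv2.resize(a,(400,250)),cv2.resize(b,(400,250))]))"
```

```text
25.4 [ 0.835  0.373 -1.285  1.789  0.383  1.273 -0.465] [0.5007 0.0476 0.2925] F [-1.13  0.04  0.55] w 0.03507845633271658
x [ 0.996  0.085 -0.005] y [ 0.085 -0.996  0.01 ] z [-0.004 -0.01  -1.   ] theta 89.4 az -111.0 jaw az 4.9
rotvec [-0.007  -0.0055  0.0017] rows>= 0.05 per 5: [-0.0014 -0.0011  0.0003] per 8 [-0.0009 -0.0007  0.0002] off [ 0.0493  0.0894 -0.0325]
```

View pics/x1.png

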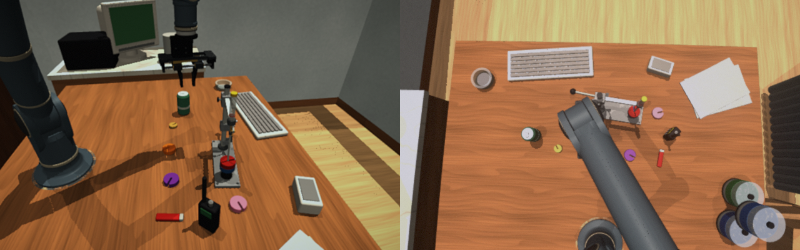

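>>> {"op": "carry_out", "data": {
  "plan": [
    {"offset": [0.01,0.03,0],"twist": [0,0,0],"fingers": -1},
    {"offset": [0.02,0.03,0],"twist": [0,0,0],"fingers": -1},
    {"offset": [0.03,0.029,0],"twist": [0,0,0],"fingers": -1},
    {"offset": [0.035,0,0],"twist": [0,0,0],"fingers": -1},
    {"offset": [0.035,0,-0.02],"twist": [0,0,0],"fingers": -1},
    {"offset": [0.035,0,-0.03],"twist": [0,0,0],"fingers": -1},
    {"offset": [0.023,0,-0.03],"twist": [0,0,0],"fingers": -1},
    {"offset": [0,0,0],"twist": [0,0,0],"fingers": -1}
  ]
}}

```text
clock: 26.5
eef_pos: [0.6881, 0.1345, 0.2088]
tcp_rot: [0.999, 0.045, -0.003, 0.008]
contact_force: [-0.8, -0.5, 0.4]
width: 0.0005
```

```bash
python3 st.py; python3 -c "
from h import *
w=snap('wrist','y1');s=snap('side','y1_side');t=snap('top','y1_top')
p=r.get_obs()['eef_pos']
for X in [p,(.689,.137,.151),(.689,.137,.165)]: print(proj(w,X).round(1),proj(s,X).round(1),proj(t,X).round(1))
a=cv2.imread('pics/y1_side.png')[120:270,290:440];b=cv2.imread('pics/y1.png')
cv2.imwrite('pics/y1b.png',np.hstack([cv2.resize(a,(350,350),interpolation=cv2.INTER_CUBIC),cv2.resize(b,(450,350))]))"
```

```text
26.5 [ 0.339  0.742 -1.029  1.432  0.649  1.34  -0.638] [0.6881 0.1345 0.2088] F [-0.81 -0.5   0.42] w 0.0005246771820122053
x [ 0.996  0.089 -0.007] y [ 0.089 -0.996  0.016] z [-0.006 -0.017 -1.   ] theta 89.0 az -108.7 jaw az 5.1
[319.3 248.9] [367.7 145.9] [273.3 140. ]
[321.2 211.5] [366.4 166.8] [276.5 145.8]
[321.1 218.1] [366.8 162.3] [275.9 144.5]
```

View pics/y1b.png

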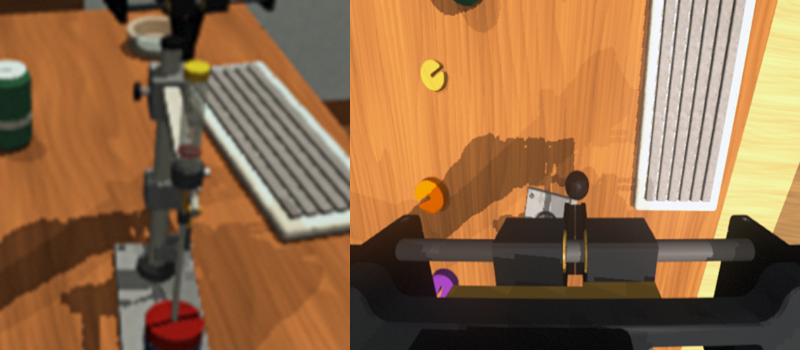

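View pics/y1.png

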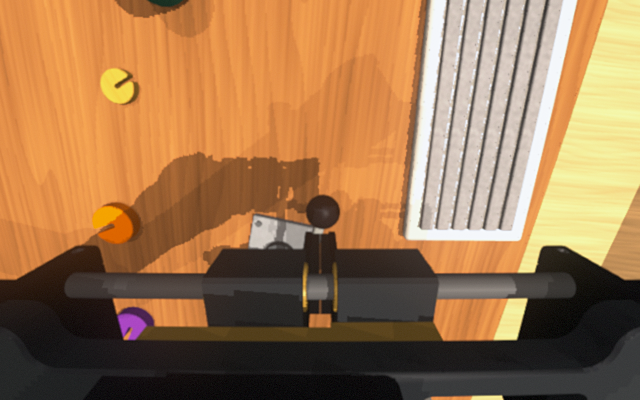

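The ball sits at wrist px (323,211), against a prediction of (321,211) for (0.689,0.137), so its position is confirmed. Descending onto it and pressing.

>>> {"op": "carry_out", "data": {
  "plan": [
    {"offset": [0.0015,0.0025,-0.015],"twist": [0,0,0],"fingers": -1},
    {"offset": [0,0,-0.015],"twist": [0,0,0],"fingers": -1},
    {"offset": [0,0,-0.008],"twist": [0,0,0],"fingers": -1},
    {"offset": [0,0,-0.003],"twist": [0,0,0],"fingers": -1},
    {"offset": [0,0,-0.003],"twist": [0,0,0],"fingers": -1},
    {"offset": [0,0,-0.003],"twist": [0,0,0],"fingers": -1}
  ]
}}

```text
clock: 27.4
eef_pos: [0.6904, 0.1389, 0.1667]
tcp_rot: [0.999, 0.044, 0.0, 0.007]
contact_force: [-0.3, 0.2, 0.6]
width: 0.0004
```

>>> {"op": "carry_out", "data": {
  "plan": [
    {"offset": [0,0,-0.003],"twist": [0,0,0],"fingers": -1},
    {"offset": [0,0,-0.003],"twist": [0,0,0],"fingers": -1},
    {"offset": [0,0,-0.003],"twist": [0,0,0],"fingers": -1},
    {"offset": [0,0,0],"twist": [0,0,0],"fingers": -1}
  ]
}}

```text
clock: 27.9
eef_pos: [0.6907, 0.1402, 0.1605]
tcp_rot: [0.999, 0.045, 0.002, 0.006]
contact_force: [-1.6, -0.2, 9.9]
width: 0.0005
```

>>> {"op": "carry_out", "data": {
  "plan": [
    {"offset": [0,-0.001,-0.004],"twist": [0,0,0],"fingers": -1},
    {"offset": [0,0,-0.004],"twist": [0,0,0],"fingers": -1},
    {"offset": [0,0,-0.004],"twist": [0,0,0],"fingers": -1},
    {"offset": [0,0,-0.004],"twist": [0,0,0],"fingers": -1},
    {"offset": [0,0,-0.004],"twist": [0,0,0],"fingers": -1}
  ]
}}

```text
clock: 28.52
eef_pos: [0.6911, 0.1432, 0.141]
tcp_rot: [0.999, 0.046, 0.003, 0.003]
contact_force: [-0.5, 5.3, 8.0]
width: 0.0001
```

>>> {"op": "carry_out", "data": {
  "plan": [
    {"offset": [0,-0.001,-0.004],"twist": [0,0,0],"fingers": -1},
    {"offset": [0,-0.001,-0.004],"twist": [0,0,0],"fingers": -1},
    {"offset": [0,-0.001,-0.004],"twist": [0,0,0],"fingers": -1},
    {"offset": [0,0,-0.004],"twist": [0,0,0],"fingers": -1}
  ]
}}

```text
clock: 29.02
eef_pos: [0.6902, 0.1339, 0.1208]
tcp_rot: [0.999, 0.044, -0.0, 0.008]
contact_force: [0.4, 0.8, 0.7]
width: 0.0002
```

```bash
python3 -c "
from h import *
w=snap('wrist','z1')
for a in (0,.2,.33,.4):
    e=.2-a; P=np.array([.690,.137]); hinge=np.array([.690-.1274*.1357, .137-.1274*.9907]); q=hinge+.13*np.cos(e)*np.array([.1357,.9907]); print(a,proj(w,(*q,.125+.13*np.sin(e))).round(1))
cv2.imwrite('pics/z1c.png',cv2.resize(w['pixels'][150:300,220:430,::-1],None,fx=3,fy=3,interpolation=cv2.INTER_CUBIC))
print(r.get_obs()['eef_pos'],r.get_obs()['contact_force'])"
```

```text
0 [319.1 270.1]
0.2 [320.2 243. ]
0.33 [319.8 232.8]
0.4 [319.3 229.2]
[0.68970929 0.1332447  0.11979372] [-0.82856281 -0.59291808 -0.02312122]
```

View pics/z1c.png

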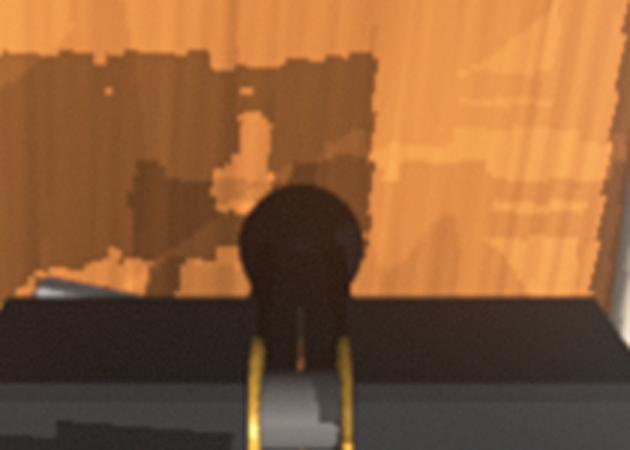

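Contact force has vanished and the ball is at (320,232), consistent with a snapped lever. I'll probe 4 mm lower to be sure, then withdraw.

>>> {"op": "carry_out", "data": {
  "plan": [
    {"offset": [0,0.003,-0.002],"twist": [0,0,0],"fingers": -1},
    {"offset": [0,0.001,-0.002],"twist": [0,0,0],"fingers": -1},
    {"offset": [0,0,0],"twist": [0,0,0],"fingers": -1}
  ]
}}

```text
clock: 29.45
eef_pos: [0.69, 0.1387, 0.117]
tcp_rot: [0.999, 0.044, -0.0, 0.007]
contact_force: [0.2, 0.4, -0.1]
width: 0.0005
```

>>> {"op": "carry_out", "data": {
  "plan": [
    {"offset": [0,0,0.015],"twist": [0,0,0],"fingers": -1},
    {"offset": [0,0,0.03],"twist": [0,0,0],"fingers": -1},
    {"offset": [0,0.01,0.04],"twist": [0,0,0],"fingers": -1},
    {"offset": [-0.02,0.02,0.04],"twist": [0,0,0],"fingers": -1},
    {"offset": [-0.04,0.03,0.03],"twist": [0,0,0],"fingers": -1},
    {"offset": [-0.05,0.03,0],"twist": [0,0,0],"fingers": -1},
    {"offset": [0,0,0],"twist": [0,0,0],"fingers": -1}
  ]
}}

```text
clock: 30.32
eef_pos: [0.5756, 0.2335, 0.2755]
tcp_rot: [0.999, 0.049, 0.001, 0.007]
contact_force: [0.2, -0.7, 0.3]
width: -0.0001
```

```bash
python3 st.py; python3 -c "
from h import *
w=snap('wrist','zz_w');s=snap('side','zz_side');t=snap('top','zz_top')
hinge=np.array([.690-.1274*.1357, .137-.1274*.9907])
for a in (0,.33,.4):
    e=.2-a; q=hinge+.13*np.cos(e)*np.array([.1357,.9907]); X=(*q,.125+.13*np.sin(e)); print(a,proj(w,X).round(1),proj(s,X).round(1),proj(t,X).round(1))
a=s['pixels'][130:290,310:430,::-1];b=t['pixels'][130:230,260:440,::-1]
cv2.imwrite('pics/zzc.png',np.hstack([cv2.resize(a,(315,420),interpolation=cv2.INTER_CUBIC),cv2.resize(b,(480,420),interpolation=cv2.INTER_CUBIC)]))"
```

```text
30.325 [ 0.281  0.575 -1.123  1.558  0.539  1.353 -0.804] [0.5756 0.2335 0.2755] F [ 0.16 -0.72  0.3 ] w -0.0001084422429099473
x [0.995 0.099 0.002] y [ 0.099 -0.995  0.014] z [ 0.003 -0.013 -1.   ] theta 89.2 az -75.6 jaw az 5.7
0 [409.6 280.1] [366.8 166.8] [276.5 145.5]
0.33 [400.2 260.1] [365.6 179.8] [277.9 149.2]
0.4 [398.  257.6] [365.5 182.8] [278.8 150. ]
```

View pics/zzc.png

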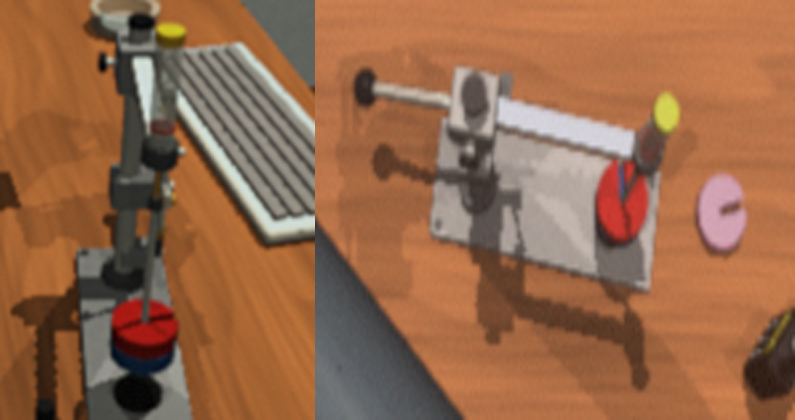

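View pics/zz_w.png

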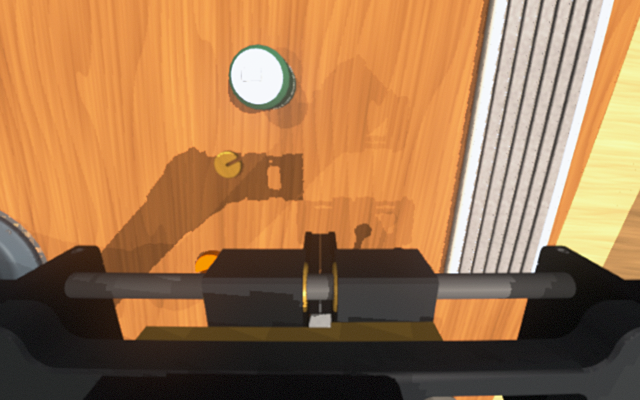

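In the top view the ball is at (278.8,150.7), against a prediction of (278.8,150.0) for latched and (276.5,145.5) for up, so the lever is holding. Last check: let it settle, confirm nothing else moved, then hand in.

>>> {"op": "carry_out", "data": {
  "plan": [
    {"offset": [-0.02,0.01,0.02],"twist": [0,0,0],"fingers": -1},
    {"offset": [0,0,0],"twist": [0,0,0],"fingers": -1},
    {"offset": [0,0,0],"twist": [0,0,0],"fingers": -1},
    {"offset": [0,0,0],"twist": [0,0,0],"fingers": -1},
    {"offset": [0,0,0],"twist": [0,0,0],"fingers": -1},
    {"offset": [0,0,0],"twist": [0,0,0],"fingers": -1},
    {"offset": [0,0,0],"twist": [0,0,0],"fingers": -1},
    {"offset": [0,0,0],"twist": [0,0,0],"fingers": -1}
  ]
}}

```text
clock: 31.48
eef_pos: [0.5602, 0.2388, 0.2924]
tcp_rot: [0.999, 0.044, 0.0, 0.007]
contact_force: [0.5, -0.7, -0.3]
width: 0.0003
```

Run:
```python
from h import *
A=snap('side','end1');r.snapshot('top');r.snapshot('top');B=snap('side','end2')
a=cv2.imread('pics/a_side.png').astype(int); b=B['pixels'][:,:,::-1].astype(int)
print("stack motion diff",np.abs(A['pixels'][230:290,340:390].astype(int)-B['pixels'][230:290,340:390].astype(int)).max())
for n,(x0,y0,x1,y1) in dict(can=(280,143,308,188),radio=(312,280,356,372),lighter=(246,340,298,356),brass=(268,193,288,207)).items():
    print(n,"mean diff to start",np.abs(a[y0:y1,x0:x1]-b[y0:y1,x0:x1]).mean().round(1))
c=B['pixels'][215:300,330:410,::-1];cv2.imwrite('pics/endc.png',cv2.resize(c,None,fx=6,fy=6,interpolation=cv2.INTER_CUBIC))
```

```text
stack motion diff 14
can mean diff to start 4.6
radio mean diff to start 5.1
lighter mean diff to start 8.1
brass mean diff to start 29.6
```

View pics/endc.png

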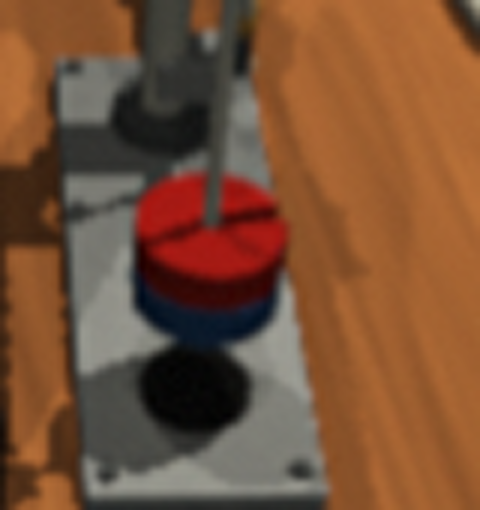

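Run:
```python
import cv2,numpy as np
for f in ('a_side','end2'):
    h=cv2.cvtColor(cv2.imread(f'pics/{f}.png'),cv2.COLOR_BGR2HSV)[188:212,262:294]
    m=cv2.inRange(h,(19,120,40),(32,255,255)); y,x=np.nonzero(m); print(f,len(x),(x.mean()+262).round(1) if len(x) else 0,(y.mean()+188).round(1) if len(x) else 0)
from plant import r
print(r.finish_job())
```

```text
a_side 75 276.4 199.5
end2 1 280.0 199.0
the job is handed in; nothing more can be done
None
```

```bash
python3 -c "
import cv2,numpy as np
a=cv2.imread('pics/a_side.png')[185:215,255:300];b=cv2.imread('pics/end2.png')[185:215,255:300]
cv2.imwrite('pics/br.png',cv2.resize(np.hstack([a,b]),None,fx=8,fy=8))"
```

```text
(no output)
```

View pics/br.png

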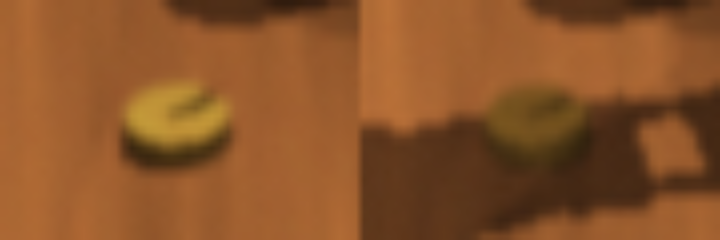

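The job is handed in at about 32 s of the 67 s. The red weight is on the hanger on top of the blue one and the lever is latched. `finish_job` gives no verdict, so what follows is from my own checks.

**What I did**
- I picked up red with a tilted gripper. I set it down 30 mm further out to get a grip with more room at the stem, and regrasped it.
- I slid it onto the stem until I felt the slot bottom touch, then lowered it. The vertical force went from -4.5 N to about +0.2 N, and the unloaded reading after release was +0.25 N, so the spring was carrying all the weight when I let go.
- I retreated and pressed the black ball down. Resistance was about 10 N, then dropped to zero as the lever snapped.

**Last checks**
- **Red weight:** it lies flat on blue with the stem at its centre. Its slot points about 15° from straight opposite blue's, against the 40° allowed. Two pictures 0.15 s apart show no movement.
- **Lever:** the ball is at top-view pixel (278.8, 150.7). The latched position predicts (278.8, 150.0) and the raised one (276.5, 145.5).
- **Can, radio and lighter:** these look unchanged in the side view.

**Checks that failed or disagreed**
- The colour check on the brass weight failed (1 pixel found against 75 at the start), and I handed in before resolving it. The close-up I made afterwards shows it in the same place under the arm's shadow.
- My script for measuring red and blue positions after release crashed on the blue weight, and its fit of red in the top view was poor (mean error 3.6 mm). The seating is therefore judged from the pictures and the slot-bottom touch.

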